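Level the settling stage, load the samples in order and start the timer

TASK

Turn the two black foot screws of the settling stage until the bubbles of both its tube levels sit centred between their black lines, then stand whichever of the four sample bottles are here upright in their pockets one after another in this order: amber dropper bottle in the pocket with one dot, white-capped bottle in two, red-capped bottle in three, clear bottle with the grey cap in four. When they are all in, bring the loose timer up to the aluminium stop with its plain back to the fence and press its red button fully in against the stop, then let go and leave it standing there, with the stage still level, the bottles in place and the other things on the bench left alone.

Things in the scene. Friction and masses are not known exactly. Their poses are not given: they have to be found in the camera images.
- bubble_left (a point): centre of the pale bubble, 14 x 9 mm, in the left tube level, which points obliquely at the left foot screw. Only the left screw moves it: clockwise (seen from above) raises that corner and moves this bubble towards that screw, 6 mm per radian along (-0.71, +0.71) in stage (x, y). Stage axes: x away from the robot across the plate, y to the left along the row from pocket_1 to pocket_4
- bubble_right (a point): the same in the right tube level; only the right foot screw moves it: clockwise 6 mm per radian along (-0.71, -0.71) in stage (x, y), anticlockwise the other way
- vial_left (a point): the middle of the left tube level: a green window 52 x 16 mm in a black housing 66 x 24 mm, 10 mm high, on the front part of the stage plate, with two black lines 25 mm apart across it, 12.5 mm either side of this point; it is level when the bubble lies midway between the lines. Bubbles start up to 14 mm off
- vial_right (a point): the same, the middle of the right tube level; its bubble may happen to be nearly centred at the start
- screw_left_grip (a point): on the axis of the left front foot screw: black round knob, 38 mm in diameter, 24 mm high, upright, gripped at any angle; the point is 11 mm below its top, 24 mm above the plate. Stiff (0.12 N m), stays put, needs at most 2.4 rad of turning either way and has 0.6 rad to spare past any start
- screw_right_grip (a point): the same on the right front foot screw
- pocket_1 (a point): centre of the floor of square pocket 1 (1 black dot on the plate in front of it): 77 x 77 mm inside, blue walls 5 mm thick and 11 mm high. Four in a row, 82 mm apart, along the back of the aluminium stage plate, pocket 1 at the right-hand end seen from the robot. Plate 195 x 352 mm, upper face about 42 mm above the bench, tilt under 4 degrees
- pocket_2 (a point): centre of the floor of square pocket 2 (2 black dots on the plate in front of it): 77 x 77 mm inside, blue walls 5 mm thick and 11 mm high. 
- pocket_3 (a point): centre of the floor of square pocket 3 (3 black dots on the plate in front of it): 77 x 77 mm inside, blue walls 5 mm thick and 11 mm high. 
- pocket_4 (a point): centre of the floor of square pocket 4 (4 black dots on the plate in front of it): 77 x 77 mm inside, blue walls 5 mm thick and 11 mm high. 
- amber_bottle_centre (a point): dropper bottle of amber glass with a black dropper cap; body 35 mm in diameter up to 66 mm above its underside, then a neck and rubber bulb 17 to 24 mm wide; 103 mm tall. Grip the body just under its shoulder, about 56 mm above the underside. The point is on its axis half-way up, 51.5 mm above the underside; z runs up the bottle. Stands on the bench left of the stage; may be absent
- white_bottle_centre (a point): white plastic bottle with a white screw cap; body 48 mm in diameter, cap 32 mm in diameter from 87 mm above the underside to the top; 107 mm tall. Grip the upper half of the cap: to the touch the shoulder slopes right up to the cap's middle. The point is on its axis half-way up, 53.5 mm above the underside; z runs up the bottle. Stands on the bench left of the stage; may be absent
- red_bottle_centre (a point): white plastic bottle with a red screw cap; body 62 mm in diameter, cap 41 mm in diameter from 115 mm above the underside to the top; 137 mm tall. Grip the upper half of the cap: to the touch the shoulder slopes right up to the cap's middle. The point is on its axis half-way up, 68.5 mm above the underside; z runs up the bottle. Stands on the bench left of the stage; may be absent
- clear_bottle_centre (a point): whitish clear bottle with a grey screw cap; body 58 mm in diameter, cap 35 mm in diameter from 130 mm above the underside to the top; 152 mm tall. Grip the upper half of the cap: to the touch the shoulder slopes right up to the cap's middle. The point is on its axis half-way up, 76.0 mm above the underside; z runs up the bottle. Stands on the bench left of the stage; may be absent
- timer_centre (a point): centre of the loose bench timer: a white block 54 mm deep (its x), 60 mm wide (its y) and 46 mm high, with a display on top and a red button on its front; the point is 23 mm above its underside; its x points from the button side to the plain back. About 0.17 kg, slides at 1 to 2 N
- timer_back (a point): centre of the timer's plain back face, 27 mm behind timer_centre, 23 mm above the underside
- start_button_top (a point): centre of the outer face of the timer's red start button: 26 mm in diameter, on the timer's front, 24 mm above the bench, 42 mm in front of timer_centre; it is pressed level, towards the timer's back
- start_button (a joint): travel of the start button in m: 0 out, 0.006 fully in; a spring pushes back with about 1.4 N at first and 4.5 N fully in, more than the friction of the timer on the bench, which slides away unless something stands behind it
- stop: fixed aluminium angle screwed to the bench right of the stage: an upright fence 120 mm wide (its y), 46 mm high and 8 mm thick, its foot running out behind. The origin is at bench level in the middle of the flat front face that looks towards the robot; x points from that face into the fence
- marker: bystander: red marker pen lying on the bench, 123 mm long
- beaker: bystander: small glass beaker, 46 mm wide and 60 mm high
- dish: bystander: glass petri dish, 60 mm wide
- metal_spatula: bystander: steel spatula, 177 mm long

How it is judged:
By the outcome, as a careful person would: the job done as asked, in the order asked, and still so for the second after the job is handed in, with the robot touching nothing.
Of amber_bottle, white_bottle, red_bottle, clear_bottle only 2 to 4 are there at a start; the rules pass over those that are not, and their reading is None.
At some moment in a run one of timer may be knocked a few centimetres aside while the robot is not near it.
It also fails if it takes over 210 s, if anything falls off the work surface, if the arm or the gripper's body presses on something with over 40 N, if the wrist force passes 120 N, or if a joint passes its speed limit or range.

ROBOT

A 6-joint arm with a two-finger parallel gripper is mounted at the origin on a cart in front of the work surface, level with it; the furniture and walls round the work are solid. World frame = base frame: x ahead of the robot, y to its left, z up, the work surface at z = 0. Lengths are in mm, angles in rad, forces in N, time in s.
With the tool pointing down it reaches from about 350 to 975 mm from the base axis. Payload 7.1 kg.
Tool frame: the origin (TCP) lies at the very end of the fingers, on their centre line; the grasp point (between the pads) lies ctrl.hold_point_z behind it (ctrl.hold_point_z is the distance from the TCP to the grasp point, in mm); z points along the fingers, y is the line along which they close (so a half turn about z gives the same grasp; the last joint's range is limited). The gripper opens to 88 mm and grips with 3 to 60 N. Pads are 20 mm wide; open, the fingers measure 115 mm over their backs; the gripper's body (75 mm by 178 mm) begins 61 mm behind the grasp point.
Start: joints at [-1.272, 0.423, 1.63, -0, 1.089, -0.019], TCP at [195.316, -593.68, 222.675] pointing down, gripper open.
Joint ranges: [-3, 3], [-0.9, 2.11], [0.09, 2.58], [-1.31, 4.45], [0.11, 2.69], [-2.54, 2.54]. Speed limits (rad/s): [2.39, 2.39, 3.01, 3.14, 3.14, 3.14].

INTERFACE

Orientations are given as a rotation vector (axis times angle).
In Python, from workcell import ctrl gives the robot as it stands. The module is installed in compiled form; this text tells all that it offers.
- The arm moves only by the shell command python3 -m creep 'ROWS'. ROWS is JSON, a list of rows, each an object with "translation": the shift along the tool's x, y, z in mm, a list of three; "angular": the turn, a rotation vector about the tool's x, y, z in rad, a list of three; "jaw": the opening, from 0 (shut) to 1 (fully open). A call has exactly 8 rows; each row is the pose to reach, as a shift and turn from the pose commanded when the call began, along the tool's axes at that moment; what a row does not reach only later rows make up. A row lasts 1/8 s, in which the tool goes at most 62.5 mm and 10.7 degrees, less where a joint would pass 70% of its speed; a pose out of reach is approached as far as the arm can. A call with a gripper value outside its range is refused whole. The fingers move at their own pace and stop on an object; the grip force is fixed at half the most. Time passes only in rows, so rows that repeat a pose let the fingers close, or fill a call up. It gives the time, the measured TCP pose, the force, the opening and the grip force at its end, in the units of the state.
- ctrl.get_obs(): the state, without advancing time (a new reading comes with each control period).
- ctrl.get_image(name): name is "scene" or "side" or "wrist"; returns the picture (384x512x3 uint8, red, green, blue); there is no depth.
- ctrl.camera_info(name): a dict with "camera_matrix" (3x3 intrinsics, pixels), "world_from_camera" (4x4, takes a point from camera to world coordinates). Camera axes: x right, y up, looking along -z (the intrinsics and any distortion apply to the point x, -y, -z); pixel columns grow to the right and rows downward; lengths in mm; the calibration is good to about 2 mm. A picture is of the moment at which its call begins: read the wrist's pose just before it. camera_info takes no time and is no camera call; for the wrist camera it gives the pose at the moment of the call.
- ctrl.close_job(): hands the job in; it is judged then, once.
Trained networks look in the newest picture that a camera, given by its name, has taken for a name from the list of things; names that differ only in an ending like _2 or _b are one class to them, and where a whole thing is asked for, a point or a joint stands for the part that bears it (a point fixed in the world has none). Each returns a list of dicts, best first, with "score" (0 to 1); they miss things now and then, are a little off and sometimes report something else, mostly with a low value. They report only what shows in the picture. A call takes as long as a camera call.
- ctrl.look_for(camera, label): "rect" ([left, top, right, bottom] in pixels, round what is visible of it).
The state is a dict: "t": time; "qpos": joint angles; "qvel": joint speeds; "joint_torque": joint torques, N m; "ee_pos": TCP position; "orientation": TCP orientation; "ft_force": force on the tool from outside, world axes, zero at the start; "moment": the same for the moment, N m; "width": finger opening in mm; "grasp_force": force on a finger pad.
Only numpy, scipy, OpenCV 4.12 (cv2) and the standard library are available. Lean on these libraries where they do the work, as an engineer would, in place of code of your own. Each camera call takes 0.05 s, during which the arm holds its last target. There are 200 camera calls.

## Working session

There is one attempt and no reset: what is moved stays moved. The work goes in short steps, Python scripts to look and compute and a shell command to move; the robot and the scene stay as the last step left them, time stands still between calls to the robot, and variables do not carry over. Pictures are saved under pics/ and viewed, at most 14 in all, crops included, and the job is handed in when it is done.

```bash
mkdir -p pics; ls; python3 - <<'E'
from workcell import ctrl
import cv2,numpy as np
np.set_printoptions(precision=3,suppress=True)
print(ctrl.hold_point_z); print(ctrl.get_obs())
for n in ["scene","side","wrist"]:
    im=ctrl.get_image(n); cv2.imwrite(f"pics/{n}0.png",im[:,:,::-1])
    i=ctrl.camera_info(n); print(n,i)
    for l in ["screw_left_grip","amber_bottle_centre","white_bottle_centre","red_bottle_centre","clear_bottle_centre","timer_centre","start_button_top","stop","vial_left","bubble_left","pocket_1"]:
        r=ctrl.look_for(n,l); print(l,[(np.round(x['rect']).astype(int).tolist(),round(x['score'],2)) for x in r[:3]])
a=cv2.imread("pics/scene0.png");b=cv2.imread("pics/side0.png")
cv2.imwrite("pics/s0.png",cv2.resize(a,(800,600),interpolation=cv2.INTER_CUBIC))
cv2.imwrite("pics/s1.png",cv2.resize(b,(800,600),interpolation=cv2.INTER_CUBIC))
E
```

```text
pics
18.700000000000003
{'t': 0.0, 'qpos': array([-1.272,  0.424,  1.631,  0.   ,  1.089, -0.019]), 'qvel': array([ 0.   , -0.002,  0.002, -0.   , -0.001,  0.   ]), 'joint_torque': array([ -0.003, -54.464, -27.366,   0.064,   0.023,  -0.   ]), 'ee_pos': array([ 195.153, -593.183,  221.909]), 'orientation': array([-3.101, -0.497,  0.   ]), 'ft_force': array([0.851, 0.717, 0.836]), 'moment': array([ 0.059,  0.01 , -0.02 ]), 'grasp_force': 0.0, 'width': 87.83129435752763}
scene {'camera_matrix': array([[357.648,   0.   , 253.123],
       [  0.   , 357.648, 193.573],
       [  0.   ,   0.   ,   1.   ]]), 'world_from_camera': array([[   0.58 ,    0.481,   -0.657, -302.789],
       [  -0.815,    0.35 ,   -0.462, -621.069],
       [   0.008,    0.804,    0.595,  829.943],
       [   0.   ,    0.   ,    0.   ,    1.   ]])}
screw_left_grip [([196, 190, 207, 200], 0.6)]
amber_bottle_centre [([186, 158, 197, 179], 0.69)]
white_bottle_centre []
red_bottle_centre []
clear_bottle_centre []
timer_centre [([297, 239, 319, 263], 0.76), ([188, 176, 299, 234], 0.73)]
start_button_top [([298, 255, 304, 
[... 863 characters left out ...]
ial_left [([201, 167, 268, 230], 0.72), ([210, 139, 228, 174], 0.25)]
bubble_left []
pocket_1 [([201, 173, 266, 227], 0.78), ([213, 124, 230, 166], 0.61)]
wrist {'camera_matrix': array([[286.671,   0.   , 258.239],
       [  0.   , 286.671, 188.913],
       [  0.   ,   0.   ,   1.   ]]), 'world_from_camera': array([[   0.313,    0.918,    0.243,  261.516],
       [  -0.95 ,    0.302,    0.08 , -571.882],
       [   0.   ,   -0.256,    0.967,  385.681],
       [   0.   ,    0.   ,    0.   ,    1.   ]])}
screw_left_grip []
amber_bottle_centre []
white_bottle_centre []
red_bottle_centre []
clear_bottle_centre []
timer_centre []
start_button_top []
stop []
vial_left []
bubble_left []
pocket_1 []
```

View pics/s0.png

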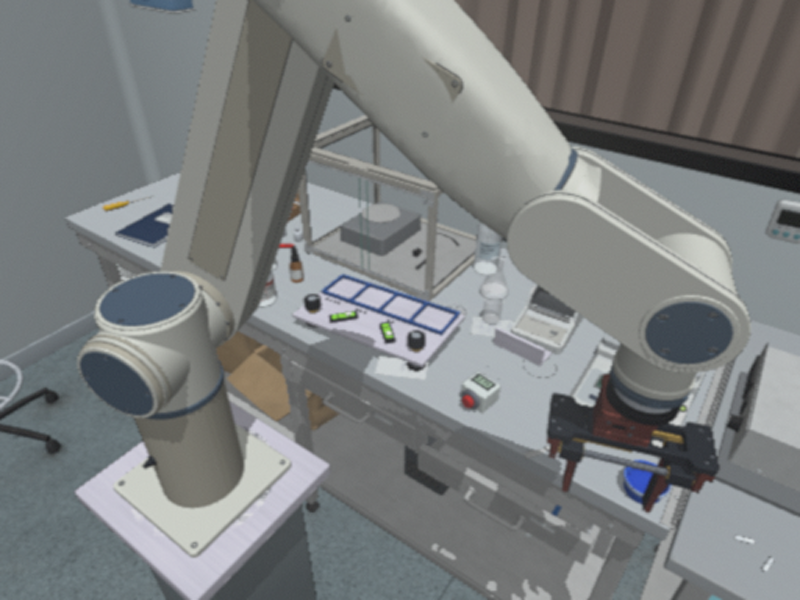

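View pics/s1.png

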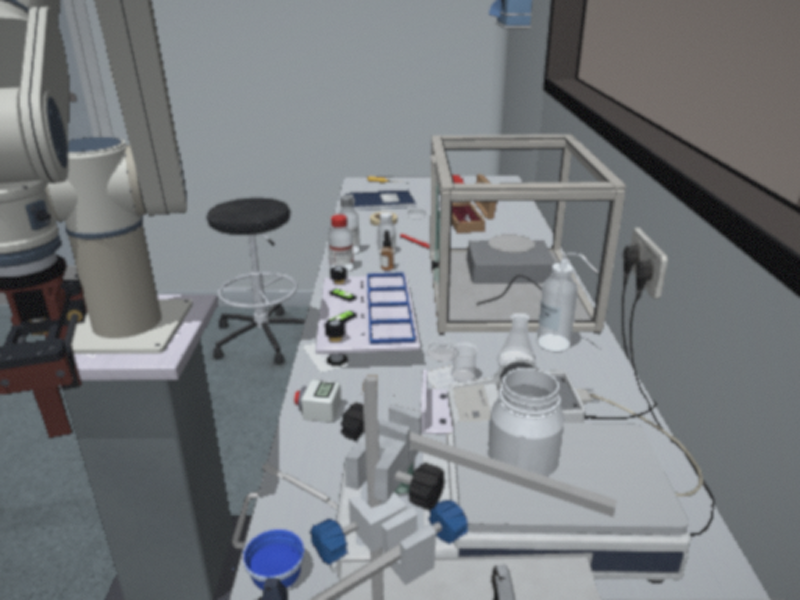

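The scene shows the stage left-ahead of the robot, with screws at about (312,302) and (416,340) and the timer at (480,390). The side view shows all four bottles: red (340,240), clear behind it (348,215), white (387,225) and amber (387,258). The fence is at (435,400).

```bash
cat > h.py <<'E'
from workcell import ctrl
import cv2,numpy as np
from scipy.spatial.transform import Rotation as R
np.set_printoptions(precision=3,suppress=True)
def onplane(i,u,v,z):
    K=i["camera_matrix"];T=i["world_from_camera"]
    d=np.array([(u-K[0,2])/K[0,0],-(v-K[1,2])/K[1,1],-1.]); d=T[:3,:3]@d; o=T[:3,3]
    return o+d*(z-o[2])/d[2]
def proj(i,P):
    K=i["camera_matrix"];T=i["world_from_camera"]; c=T[:3,:3].T@(np.asarray(P,float)-T[:3,3])
    return np.array([K[0,2]+K[0,0]*c[0]/-c[2],K[1,2]-K[1,1]*c[1]/-c[2]])
def down(yaw): return R.from_euler('z',yaw)*R.from_euler('x',np.pi)
def yawnow():
    x=R.from_rotvec(ctrl.get_obs()["orientation"]).as_matrix()[:,0]; return np.arctan2(x[1],x[0])
def rel(P,yaw=None,M=None):
    o=ctrl.get_obs(); r=R.from_rotvec(o["orientation"]); 
    t=M if M is not None else down(yawnow() if yaw is None else yaw)
    print("translation",np.round(r.inv().apply(np.array(P)-o["ee_pos"]),1).tolist(),"angular",np.round((r.inv()*t).as_rotvec(),3).tolist())
def snap(n,f=None,crop=None,s=1):
    i=ctrl.camera_info(n); im=ctrl.get_image(n)[:,:,::-1].copy()
    if f:
        c=im if crop is None else im[crop[1]:crop[3],crop[0]:crop[2]]
        cv2.imwrite("pics/"+f,cv2.resize(c,None,fx=s,fy=s,interpolation=cv2.INTER_CUBIC))
    return i,im
def look(n,l,k=2): return [(np.round(x['rect'],1).tolist(),round(x['score'],2)) for x in ctrl.look_for(n,l)[:k]]
E
python3 - <<'E'
from h import *
s=ctrl.camera_info("scene");d=ctrl.camera_info("side");f=.64
print("screwL",onplane(s,312*f,297*f,75),onplane(d,338*f,270*f,75))
print("screwR",onplane(s,416*f,336*f,75),onplane(d,335*f,323*f,75))
print("timer",onplane(s,484*f,384*f,46),onplane(d,323*f,390*f,46))
print("fence top",onplane(s,495*f,325*f,46),onplane(s,550*f,352*f,46),onplane(d,426*f,388*f,46))
print("red cap",onplane(d,340*f,220*f,137),"clr",onplane(d,347*f,197*f,152),"white",onplane(d,386*f,216*f,107),"amb",onplane(d,387*f,268*f,0),"amb",onplane(s,296*f,280*f,0))
for p in [(460,305),(455,312),(325,280)]: print("corner",onplane(s,p[0]*f,p[1]*f,50))
rel([560,-150,430],0.0)
E
```

```text
screwL [435.415 132.183  75.   ] [442.357 115.611  75.   ]
screwR [ 460.034 -138.422   75.   ] [ 457.022 -128.575   75.   ]
timer [ 445.778 -310.29    46.   ] [ 451.102 -306.773   46.   ]
fence top [ 625.279 -241.859   46.   ] [ 612.065 -378.192   46.   ] [ 623.089 -302.259   46.   ]
red cap [437.323 269.928 137.   ] clr [445.485 401.016 152.   ] white [545.482 381.221 107.   ] amb [547.949 292.873   0.   ] amb [540.681 292.527   0.   ]
corner [ 639.26  -143.049   50.   ]
corner [ 609.168 -147.3     50.   ]
corner [532.076 179.653  50.   ]
translation [485.0, -307.5, -207.3] angular [-0.0, -0.0, 0.318]
```

```bash
python3 -m creep '[{"translation":[0,0,-100],"angular":[0,0,0],"jaw":1},{"translation":[60,-40,-200],"angular":[0,0,0.1],"jaw":1},{"translation":[120,-80,-200],"angular":[0,0,0.2],"jaw":1},{"translation":[180,-120,-200],"angular":[0,0,0.318],"jaw":1},{"translation":[240,-160,-200],"angular":[0,0,0.318],"jaw":1},{"translation":[300,-200,-200],"angular":[0,0,0.318],"jaw":1},{"translation":[360,-240,-200],"angular":[0,0,0.318],"jaw":1},{"translation":[420,-280,-200],"angular":[0,0,0.318],"jaw":1}]'; python3 -c "
from h import *
rel([540,-20,350],0)"
```

```text
t: 2.8
ee_pos: [435.6, -286.8, 419.4]
orientation: [3.141, -0.001, 0.001]
ft_force: [-0.1, -1.1, -0.4]
width: 87.6
grasp_force: 0.0
translation [104.3, -266.9, 69.3] angular [0.001, -0.001, -0.0]
```

```bash
python3 -m creep '[{"translation":[20,-50,15],"angular":[0,0,0],"jaw":1},{"translation":[40,-100,30],"angular":[0,0,0],"jaw":1},{"translation":[60,-150,45],"angular":[0,0,0],"jaw":1},{"translation":[80,-200,60],"angular":[0,0,0],"jaw":1},{"translation":[100,-250,69],"angular":[0,0,0],"jaw":1},{"translation":[104,-267,69],"angular":[0,0,0],"jaw":1},{"translation":[104,-267,69],"angular":[0,0,0],"jaw":1},{"translation":[104,-267,69],"angular":[0,0,0],"jaw":1}]'; python3 -c "
from h import *
i,im=snap('wrist','w1.png',None,1.5)
for l in ['screw_left_grip','vial_left','bubble_left','pocket_1']: print(l,look('wrist',l,4))
for l in ['amber_bottle_centre','white_bottle_centre','red_bottle_centre','clear_bottle_centre']: print(l,look('wrist',l,2))
"
```

```text
t: 3.8
ee_pos: [538.5, -22.7, 350.3]
orientation: [3.141, -0.002, 0.001]
ft_force: [0.7, -0.1, 0.8]
width: 87.7
grasp_force: 0.0
screw_left_grip [([132.3, 109.3, 350.8, 233.0], 0.64), ([147.0, 204.0, 178.1, 228.7], 0.58), ([398.6, 226.8, 409.4, 230.8], 0.25)]
vial_left [([128.3, 106.4, 350.9, 231.8], 0.98)]
bubble_left [([281.9, 205.8, 293.8, 209.0], 0.59), ([401.5, 222.7, 414.4, 230.0], 0.48)]
pocket_1 [([130.8, 111.4, 349.8, 236.9], 0.82), ([296.5, 61.4, 333.8, 100.4], 0.4)]
amber_bottle_centre [([34.0, 139.0, 87.1, 161.0], 0.91), ([389.4, 188.7, 440.1, 232.6], 0.51)]
white_bottle_centre [([0.0, 137.7, 33.0, 164.9], 0.98)]
red_bottle_centre [([133.3, 108.2, 351.9, 232.9], 0.72), ([18.5, 194.7, 102.8, 241.1], 0.58)]
clear_bottle_centre [([0.7, 190.6, 40.2, 236.0], 0.59), ([0.0, 135.8, 31.5, 166.5], 0.26)]
```

View pics/w1.png

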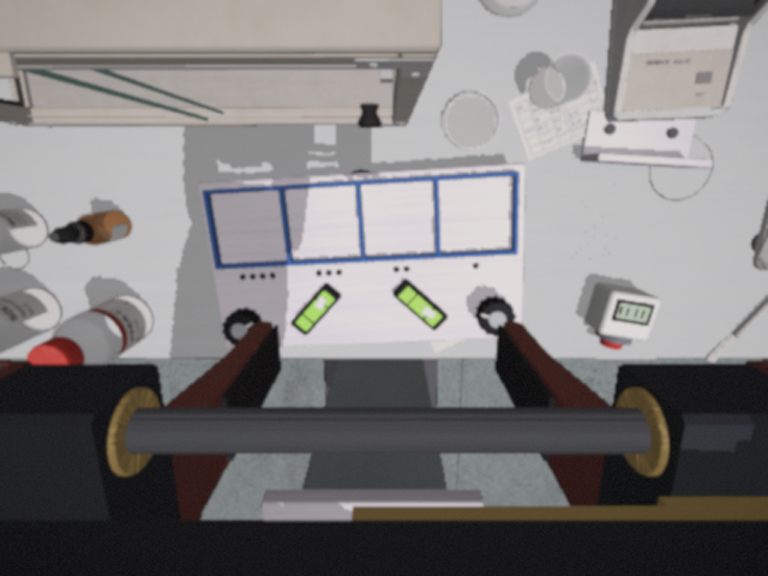

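The wrist view shows the stage. The pockets run from (210,228) to (478,212), the knobs are at (243,327) and (496,315), and the vials are at (316,309) and (420,305). The bottles are at left, the timer is at (625,312) with its button towards the robot, and the fence face is near row 158, columns 582–692.

```bash
cat > st.py <<'E'
from h import *
im=cv2.imread('pics/w1.png')
i=ctrl.camera_info('wrist')
P=lambda u,v,z:onplane(i,u/1.5,v/1.5,z)
if __name__=="__main__":
    print("knobL",P(238,324,77),"knobR",P(495,313,77))
    for c in [(206,190),(516,172),(516,254),(216,267)]: print("corner",P(*c,54))
    for c in [(316,309),(420,305)]: print("vial",P(*c,54))
    print("timer top corners",[P(*c,46)[:2] for c in [(607,287),(658,293),(650,339),(597,338)]], "button",P(613,344,24)[:2])
    print("fence",P(583,156,46),P(691,165,46))
    cv2.imwrite('pics/c1.png',cv2.resize(im[270:350,210:530],None,fx=2.5,fy=2.5,interpolation=cv2.INTER_CUBIC))
    cv2.imwrite('pics/c2.png',cv2.resize(im[120:370,530:768],None,fx=2.4,fy=2.4,interpolation=cv2.INTER_CUBIC))
E
python3 st.py
```

```text
knobL [447.795 138.708  77.   ] knobR [ 460.152 -136.905   77.   ]
corner [587.741 167.348  54.   ]
corner [ 605.83  -154.889   54.   ]
corner [ 519.743 -161.452   54.   ]
corner [505.423 165.328  54.   ]
vial [457.14  58.11  54.  ]
vial [461.799 -58.451  54.   ]
timer top corners [array([ 480.411, -269.225]), array([ 473.359, -327.784]), array([ 417.678, -327.427]), array([ 418.949, -265.614])] button [ 402.17  -297.628]
fence [ 621.9   -225.775   46.   ] [ 612.826 -339.924   46.   ]
```

View pics/c1.png

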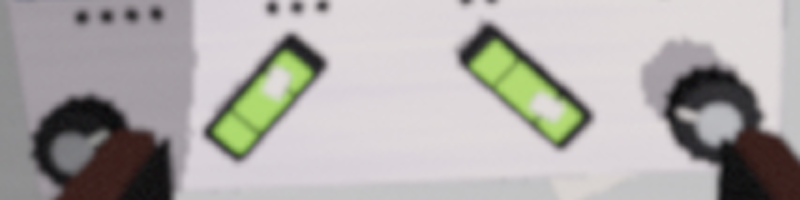

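Left bubble sits about 8.6 mm away from its screw, so that needs about 1.4 rad clockwise. Right bubble is about 12.6 mm towards its screw, so about 2.1 rad anticlockwise.

```bash
python3 - <<'E'
from h import *
from st import P
print(P(238,330,77),P(497,319,77)); o=ctrl.get_obs(); print(o["qpos"],yawnow())
rel([441,138,140],0.85); rel([441,138,140],-0.85)
E
```

```text
[440.923 139.321  77.   ] [ 453.372 -139.482   77.   ]
[-0.063  0.168  1.682  0.     1.292  1.509] -0.0007300980622377509
translation [-97.8, -159.8, 209.9] angular [0.0, -0.0, -0.851]
translation [-97.8, -159.8, 209.9] angular [-0.0, -0.0, 0.849]
```

View pics/c2.png

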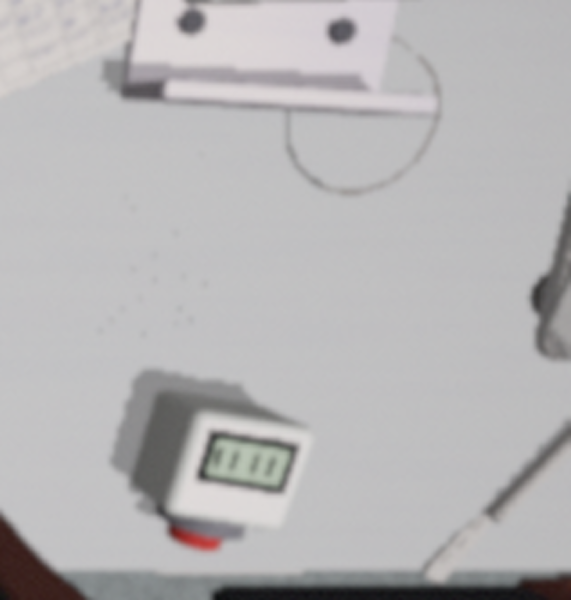

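The fence's front face runs from (125,97) to (440,107) in this crop. The timer's red button faces the robot and slightly left, at (195,537).

```bash
python3 -m creep '[{"translation":[-20,-30,20],"angular":[0,0,-0.18],"jaw":1},{"translation":[-40,-60,50],"angular":[0,0,-0.36],"jaw":1},{"translation":[-60,-100,80],"angular":[0,0,-0.54],"jaw":1},{"translation":[-80,-140,110],"angular":[0,0,-0.72],"jaw":1},{"translation":[-97,-160,140],"angular":[0,0,-0.9],"jaw":1},{"translation":[-97,-161,170],"angular":[0,0,-1.08],"jaw":1},{"translation":[-97,-161,190],"angular":[0,0,-1.26],"jaw":1},{"translation":[-97,-161,190],"angular":[0,0,-1.44],"jaw":1}]'
python3 -m creep '[{"translation":[0,0,0],"angular":[0,0,-0.17],"jaw":1},{"translation":[0,0,0],"angular":[0,0,-0.34],"jaw":1},{"translation":[0,0,0],"angular":[0,0,-0.51],"jaw":1},{"translation":[0,0,0],"angular":[0,0,-0.68],"jaw":1},{"translation":[0,0,0],"angular":[0,0,-0.85],"jaw":1},{"translation":[0,0,0],"angular":[0,0,-0.85],"jaw":1},{"translation":[0,0,0],"angular":[0,0,-0.85],"jaw":1},{"translation":[0,0,0],"angular":[0,0,-0.85],"jaw":1}]'
python3 -c "
from h import *
i,im=snap('wrist','w2.png',None,1.25)
print(ctrl.get_obs()['ee_pos'],yawnow(),proj(i,ctrl.get_obs()['ee_pos'])*1.25,proj(i,[441,138,77])*1.25)
for l in ['screw_left_grip','red_bottle_centre','clear_bottle_centre']: print(l,look('wrist',l,4))
"
```

```text
t: 5.25
ee_pos: [440.6, 139.4, 158.3]
orientation: [-2.354, -2.078, 0.004]
ft_force: [0.5, -0.9, 0.9]
width: 87.7
grasp_force: 0.0
t: 6.25
ee_pos: [441.8, 139.5, 159.9]
orientation: [1.3, 2.86, 0.0]
ft_force: [0.5, -0.3, -0.2]
width: 87.9
grasp_force: 0.0
[441.733 139.505 159.848] 2.2884411698328497 [322.759 288.561] [320.629 243.271]
screw_left_grip [([136.1, 131.7, 387.3, 347.0], 0.73), ([236.4, 164.4, 275.7, 208.3], 0.63)]
red_bottle_centre [([325.1, 0.0, 468.3, 80.8], 0.91)]
clear_bottle_centre []
```

View pics/w2.png

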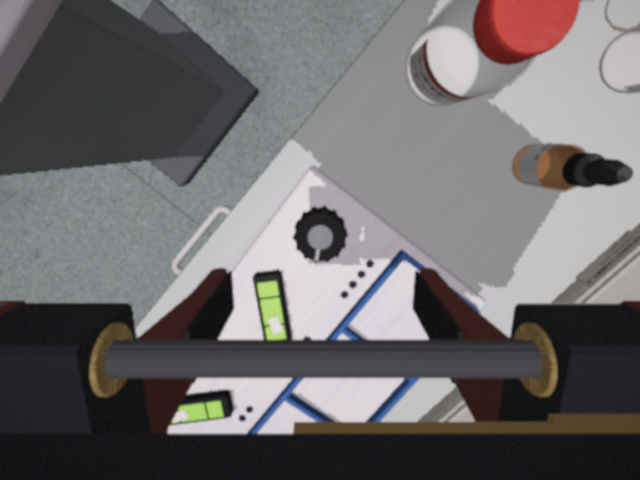

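Knob disc centre is at (320,236), 7 px above my prediction. The red cap is at (526,20).

```bash
python3 - <<'E'
from h import *
i=ctrl.camera_info('wrist')
for z in (65,70,77,84): print(z,onplane(i,320/1.25,236/1.25,z))
print("red",onplane(i,526/1.25,20/1.25,137)); 
k=onplane(i,320/1.25,236/1.25,75); rel([k[0],k[1],49],2.29)
E
```

```text
65 [439.112 139.292  65.   ]
70 [438.272 140.314  70.   ]
77 [437.098 141.745  77.   ]
84 [435.923 143.175  84.   ]
red [430.845 294.678 137.   ]
translation [4.2, -2.0, 110.8] angular [-0.0, -0.0, -0.001]
```

```bash
python3 -m creep '[{"translation":[3,-1,30],"angular":[0,0,0],"jaw":1},{"translation":[3,-1,60],"angular":[0,0,0],"jaw":1},{"translation":[3,-1,85],"angular":[0,0,0],"jaw":1},{"translation":[3,-1,100],"angular":[0,0,0],"jaw":1},{"translation":[3,-1,109],"angular":[0,0,0],"jaw":1},{"translation":[3,-1,109],"angular":[0,0,0],"jaw":0.6},{"translation":[3,-1,109],"angular":[0,0,0],"jaw":0.3},{"translation":[3,-1,109],"angular":[0,0,0],"jaw":0.3}]'
```

```text
t: 7.45
ee_pos: [439.5, 141.2, 51.5]
orientation: [1.298, 2.86, 0.001]
ft_force: [0.1, 0.6, 0.5]
width: 61.2
grasp_force: 0.0
```

```bash
python3 -m creep '[{"translation":[0,0,0],"angular":[0,0,0],"jaw":0.1},{"translation":[0,0,0],"angular":[0,0,0],"jaw":0},{"translation":[0,0,0],"angular":[0,0,0],"jaw":0},{"translation":[0,0,0],"angular":[0,0,0],"jaw":0},{"translation":[0,0,0],"angular":[0,0,0],"jaw":0},{"translation":[0,0,0],"angular":[0,0,0],"jaw":0},{"translation":[0,0,0],"angular":[0,0,0],"jaw":0},{"translation":[0,0,0],"angular":[0,0,0],"jaw":0}]'
```

```text
t: 8.45
ee_pos: [438.2, 140.5, 50.9]
orientation: [-1.297, -2.86, 0.003]
ft_force: [-3.0, -4.4, 5.3]
width: 37.3
grasp_force: 30.0
```

```bash
python3 -m creep '[{"translation":[0,0,0],"angular":[0,0,0.17],"jaw":0},{"translation":[0,0,0],"angular":[0,0,0.35],"jaw":0},{"translation":[0,0,0],"angular":[0,0,0.53],"jaw":0},{"translation":[0,0,0],"angular":[0,0,0.71],"jaw":0},{"translation":[0,0,0],"angular":[0,0,0.89],"jaw":0},{"translation":[0,0,0],"angular":[0,0,1.07],"jaw":0},{"translation":[0,0,0],"angular":[0,0,1.25],"jaw":0},{"translation":[0,0,0],"angular":[0,0,1.43],"jaw":0}]'
python3 -m creep '[{"translation":[0,0,0],"angular":[0,0,0],"jaw":0},{"translation":[0,0,0],"angular":[0,0,0],"jaw":0.3},{"translation":[0,0,0],"angular":[0,0,0],"jaw":0.6},{"translation":[0,0,0],"angular":[0,0,0],"jaw":1},{"translation":[0,0,0],"angular":[0,0,0],"jaw":1},{"translation":[0,0,-40],"angular":[0,0,0],"jaw":1},{"translation":[0,0,-80],"angular":[0,0,0],"jaw":1},{"translation":[0,0,-120],"angular":[0,0,0],"jaw":1}]'
python3 -c "
from h import *
print(yawnow(),ctrl.get_obs()['qpos']);rel([452,-139,165],0.53)"
```

```text
t: 9.45
ee_pos: [440.4, 140.7, 53.4]
orientation: [2.857, 1.302, 0.004]
ft_force: [-6.0, -9.2, 39.4]
width: 37.5
grasp_force: 30.0
t: 10.45
ee_pos: [438.6, 141.1, 171.6]
orientation: [-2.855, -1.309, 0.002]
ft_force: [-0.6, 0.1, -0.2]
width: 87.7
grasp_force: 0.0
0.8598883521625744 [0.285 0.259 2.023 0.    0.86  0.996]
translation [-203.4, 192.9, 6.7] angular [-0.001, 0.001, 0.33]
```

```bash
python3 -m creep '[{"translation":[-40,38,0],"angular":[0,0,0.1],"jaw":1},{"translation":[-80,76,0],"angular":[0,0,0.2],"jaw":1},{"translation":[-120,114,3],"angular":[0,0,0.33],"jaw":1},{"translation":[-160,152,7],"angular":[0,0,0.33],"jaw":1},{"translation":[-203,193,7],"angular":[0,0,0.33],"jaw":1},{"translation":[-203,193,7],"angular":[0,0,0.33],"jaw":1},{"translation":[-203,193,7],"angular":[0,0,0.33],"jaw":1},{"translation":[-203,193,7],"angular":[0,0,0.33],"jaw":1}]'
python3 -c "
from h import *
i,im=snap('wrist','w3.png',None,1.25)
print(ctrl.get_obs()['ee_pos'],yawnow(),proj(i,[453,-139,77])*1.25)
"
```

```text
t: 11.45
ee_pos: [452.5, -137.3, 163.6]
orientation: [-3.031, -0.825, 0.001]
ft_force: [0.5, -0.3, -0.0]
width: 87.6
grasp_force: 0.0
[ 452.595 -137.269  163.712] 0.5319060133537563 [325.197 241.403]
```

View pics/w3.png

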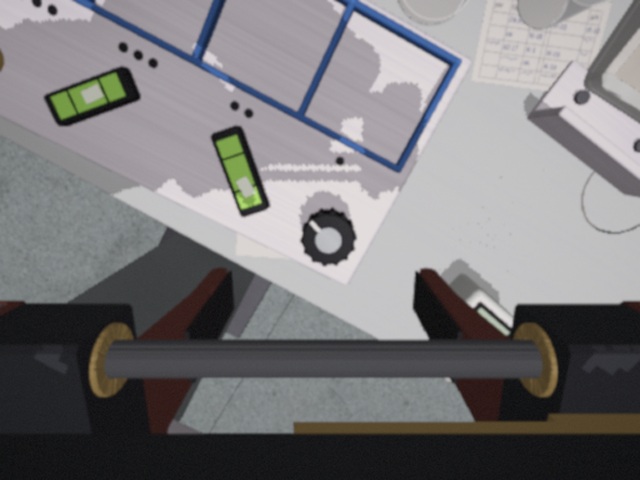

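Right knob disc is at (328,239). The left bubble at (92,94) now sits between its lines, and the right bubble at (245,187) is near the screw end.

```bash
python3 - <<'E'
from h import *
i=ctrl.camera_info('wrist')
P=lambda u,v,z:onplane(i,u/1.25,v/1.25,z)
k=P(328,239,77); print(k); rel([k[0],k[1],50],0.53)
# left vial: ends housing corners; right vial
L=[(46,100),(129,68),(140,97),(59,125)]; Rr=[(211,132),(237,127),(269,207),(243,215)]
for c,b in ((L,(92,94)),(Rr,(245,187))):
    m=np.mean([P(*q,56) for q in c],0); e=P(*b,54)-m; print(m,e,np.linalg.norm(e))
E
```

```text
[ 455.714 -139.808   77.   ]
translation [1.4, 3.8, 113.7] angular [-0.001, 0.0, 0.002]
[455.645  53.521  56.   ] [ 1.551  2.772 -2.   ] 3.753738635245492
[462.686 -60.029  56.   ] [-9.02  -8.017 -2.   ] 12.23219556760677
```

```bash
python3 -m creep '[{"translation":[1,3,30],"angular":[0,0,0],"jaw":1},{"translation":[1,3,60],"angular":[0,0,0],"jaw":1},{"translation":[1,3,85],"angular":[0,0,0],"jaw":1},{"translation":[1,3,100],"angular":[0,0,0],"jaw":1},{"translation":[1,3,111],"angular":[0,0,0],"jaw":0.8},{"translation":[1,3,111],"angular":[0,0,0],"jaw":0.5},{"translation":[1,3,111],"angular":[0,0,0],"jaw":0.2},{"translation":[1,3,111],"angular":[0,0,0],"jaw":0}]'
python3 -m creep '[{"translation":[0,0,0],"angular":[0,0,0],"jaw":0},{"translation":[0,0,0],"angular":[0,0,0],"jaw":0},{"translation":[0,0,0],"angular":[0,0,0],"jaw":0},{"translation":[0,0,0],"angular":[0,0,0],"jaw":0},{"translation":[0,0,0],"angular":[0,0,0],"jaw":0},{"translation":[0,0,0],"angular":[0,0,-0.17],"jaw":0},{"translation":[0,0,0.5],"angular":[0,0,-0.35],"jaw":0},{"translation":[0,0,1],"angular":[0,0,-0.53],"jaw":0}]'
```

```text
t: 12.5
ee_pos: [455.6, -140.9, 53.5]
orientation: [3.031, 0.822, 0.002]
ft_force: [-0.9, -0.3, -0.6]
width: 51.0
grasp_force: 0.0
t: 13.5
ee_pos: [455.3, -141.0, 51.7]
orientation: [2.706, 1.595, 0.0]
ft_force: [1.2, -2.2, -2.5]
width: 37.3
grasp_force: 30.0
```

```bash
python3 -m creep '[{"translation":[0,0,0],"angular":[0,0,-0.18],"jaw":0},{"translation":[0,0,0.5],"angular":[0,0,-0.36],"jaw":0},{"translation":[0,0,1],"angular":[0,0,-0.54],"jaw":0},{"translation":[0,0,1.3],"angular":[0,0,-0.72],"jaw":0},{"translation":[0,0,1.6],"angular":[0,0,-0.9],"jaw":0},{"translation":[0,0,2],"angular":[0,0,-1.08],"jaw":0},{"translation":[0,0,2.3],"angular":[0,0,-1.26],"jaw":0},{"translation":[0,0,2.6],"angular":[0,0,-1.44],"jaw":0}]'
python3 -m creep '[{"translation":[0,0,0],"angular":[0,0,-0.06],"jaw":0},{"translation":[0,0,0],"angular":[0,0,-0.06],"jaw":0},{"translation":[0,0,0],"angular":[0,0,-0.06],"jaw":0.6},{"translation":[0,0,0],"angular":[0,0,-0.06],"jaw":1},{"translation":[0,0,0],"angular":[0,0,-0.06],"jaw":1},{"translation":[0,0,-50],"angular":[0,0,-0.06],"jaw":1},{"translation":[0,0,-100],"angular":[0,0,-0.06],"jaw":1},{"translation":[0,0,-140],"angular":[0,0,-0.06],"jaw":1}]'
python3 -c "
from h import *
print(yawnow());rel([430,0,190],1.57)"
```

```text
t: 14.5
ee_pos: [456.9, -141.1, 48.1]
orientation: [0.982, 2.981, 0.001]
ft_force: [10.6, 0.2, -25.9]
width: 37.5
grasp_force: 30.0
t: 15.5
ee_pos: [455.2, -140.9, 191.4]
orientation: [0.901, 3.008, -0.0]
ft_force: [0.4, -0.1, -0.2]
width: 87.4
grasp_force: 0.0
2.559774774895436
translation [98.5, 103.8, 1.3] angular [0.001, 0.001, 0.99]
```

```bash
python3 -c "
from h import *
rel([457,-45,135],1.57)"
python3 -m creep '[{"translation":[10,8,10],"angular":[0,0,0.18],"jaw":1},{"translation":[20,16,20],"angular":[0,0,0.36],"jaw":1},{"translation":[30,24,30],"angular":[0,0,0.54],"jaw":1},{"translation":[40,32,40],"angular":[0,0,0.72],"jaw":1},{"translation":[50,40,50],"angular":[0,0,0.9],"jaw":1},{"translation":[60,46,56],"angular":[0,0,0.99],"jaw":1},{"translation":[78,53,56],"angular":[0,0,0.99],"jaw":1},{"translation":[78,53,56],"angular":[0,0,0.99],"jaw":1}]'
cat > vial.py <<'E'
from h import *
i,im=snap('wrist')
cv2.imwrite('pics/v_raw.png',im)
hsv=cv2.cvtColor(im,cv2.COLOR_BGR2HSV)
g=cv2.inRange(hsv,(30,90,90),(50,255,255))
n,lab,st,ce=cv2.connectedComponentsWithStats(cv2.morphologyEx(g,cv2.MORPH_CLOSE,np.ones((15,15))))
for k in range(1,n):
    if st[k,4]<150: continue
    pts=np.argwhere((lab==k))[:,::-1].astype(np.float32)
    r=cv2.minAreaRect(pts); c=np.array(r[0])
    box=cv2.boxPoints(r); x,y,w,h=st[k,:4]
    e=[box[1]-box[0],box[2]-box[1]]; e=max(e,key=np.linalg.norm); L=np.linalg.norm(e); e=e/L; nrm=np.array([-e[1],e[0]])
    t=np.arange(-.5*L-4,.5*L+4,.5); prof=np.zeros(len(t)); pv=np.zeros(len(t))
    for s in np.linspace(-2.5,2.5,11):
        q=(c+np.outer(t,e)+s*nrm).astype(np.float32)
        S=cv2.remap(hsv[:,:,1],q[:,:1].copy(),q[:,1:].copy(),1).ravel(); V=cv2.remap(hsv[:,:,2],q[:,:1].copy(),q[:,1:].copy(),1).ravel()
        prof+=S/11;pv+=V/11
    P1=onplane(i,*(c+e*t[0]),54);P2=onplane(i,*(c+e*t[-1]),54)
    sc=np.linalg.norm(P1-P2)/(t[-1]-t[0])
    print("vial at",onplane(i,*c,54),"len mm",L*sc,"dir",(P2-P1)[:2]/np.linalg.norm(P2-P1))
    for a,b,d in zip(t,prof,pv): 
        if abs(a*2)%2==0: print("%.1f:%d/%d"%(a*sc,b,d),end=" ")
    print()
E
python3 vial.py; python3 -c "
import cv2;im=cv2.imread('pics/v_raw.png');cv2.imwrite('pics/v1.png',cv2.resize(im[60:300,120:400],None,fx=2.5,fy=2.5,interpolation=cv2.INTER_CUBIC))"
```

```text
translation [51.3, 81.1, 56.3] angular [0.001, 0.001, 0.99]
t: 16.5
ee_pos: [417.9, -52.8, 133.4]
orientation: [-2.219, -2.223, 0.001]
ft_force: [0.1, 0.1, -1.0]
width: 87.7
grasp_force: 0.0
vial at [453.248  59.949  54.   ] len mm 52.98889972618309 dir [ 0.749 -0.662]

vial at [460.835 -58.898  54.   ] len mm 53.96794356101333 dir [0.672 0.741]
```

View pics/v1.png

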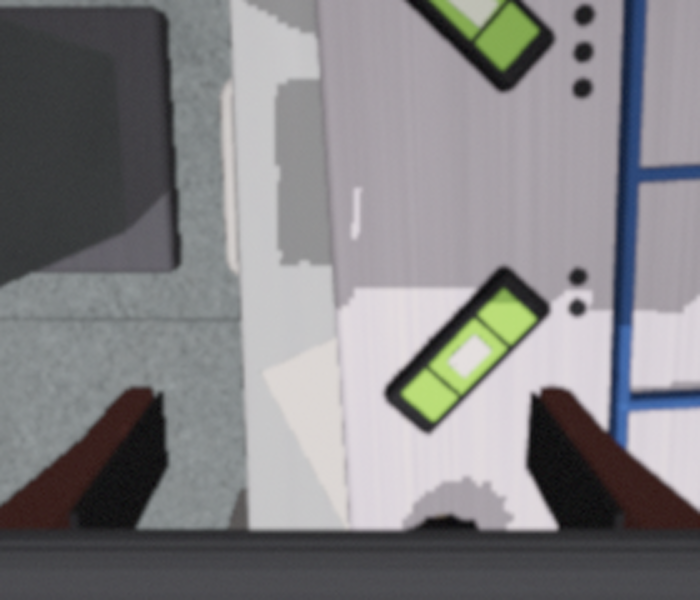

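Right bubble at (470,355) is nearly midway between its lines at (440,378) and (493,332). The left vial is cut off by the crop, so I'll take line profiles of both.

```bash
sed -i "s/i,im=snap('wrist')/import sys\ni=ctrl.camera_info('wrist')\nim=snap('wrist')[1] if len(sys.argv)>1 else cv2.imread('pics\/v_raw.png')/; s/if abs(a\*2)%2==0: print/print/; s/%.1f:%d\/%d/%.1f:%d\/%d/" vial.py; python3 vial.py
```

```text
vial at [454.384  59.468  54.   ] len mm 53.04059539558527 dir [ 0.749 -0.662]
-29.6:13/32 -29.2:8/32 -28.8:8/32 -28.4:11/32 -28.1:12/33 -27.7:14/34 -27.3:33/40 -26.9:68/53 -26.5:103/74 -26.1:123/100 -25.8:131/124 -25.4:134/144 -25.0:133/156 -24.6:133/163 -24.2:133/166 -23.8:133/167 -23.5:133/168 -23.1:133/168 -22.7:133/168 -22.3:132/168 -21.9:132/168 -21.5:132/168 -21.2:132/168 -20.8:132/168 -20.4:133/168 -20.0:133/168 -19.6:132/168 -19.2:132/168 -18.9:132/168 -18.5:132/168 -18.1:132/168 -17.7:132/168 -17.3:132/168 -17.0:132/168 -16.6:132/168 -16.2:132/168 -15.8:133/168 -15.4:133/168 -15.0:133/168 -14.7:132/168 -14.3:133/166 -13.9:133/161 -13.5:133/152 -13.1:132/137 -12.7:129/117 -12.4:125/99 -12.0:122/94 -11.6:126/105 -11.2:130/125 -10.8:132/144 -10.4:133/157 -10.1:132/164 -9.7:132/167 -9.3:132/169 -8.9:132/169 -8.5:132/169 -8.2:132/169 -7.8:132/169 -7.4:132/169 -7.0:133/168 -6.6:132/169 -6.2:132/169 -5.9:133/169 -5.5:133/168 -5.1:132/168 -4.7:132/168 -4.3:131/169 -3.9:127/169 -3.6:119/169 -3.2:102/171 -2.8:79/173 -2.4:55/177 -2.0:36/181 -1.6:24/185 -1.3:17/188 -0.9:14/190 -0.5:13/
[... 2038 characters left out ...]
7/226 5.9:8/223 6.3:12/219 6.7:23/214 7.2:43/211 7.6:69/211 8.1:93/213 8.5:107/216 9.0:114/218 9.4:116/219 9.9:116/218 10.3:117/213 10.7:118/203 11.2:119/187 11.6:119/168 12.1:118/157 12.5:118/162 13.0:119/179 13.4:119/198 13.9:117/210 14.3:117/217 14.7:117/219 15.2:117/220 15.6:117/220 16.1:116/221 16.5:116/221 17.0:117/221 17.4:116/221 17.9:116/221 18.3:117/221 18.7:117/221 19.2:117/221 19.6:117/221 20.1:117/221 20.5:117/221 21.0:117/221 21.4:117/221 21.9:117/220 22.3:117/220 22.7:117/220 23.2:117/219 23.6:118/218 24.1:118/215 24.5:119/210 25.0:121/202 25.4:122/188 25.8:122/166 26.3:118/137 26.7:103/103 27.2:72/73 27.6:36/52 28.1:18/42 28.5:14/38 29.0:16/37 29.4:19/37 29.8:16/36 30.3:14/35
```

Left bubble is still about 4.4 mm short, so it needs 0.73 rad more clockwise. Right is within 0.5 mm.

```bash
python3 -c "
from h import *
rel([438.5,141,53],1.95)"
```

```text
translation [194.2, 19.9, 80.6] angular [0.001, 0.0, -0.378]
```

```bash
python3 -m creep '[{"translation":[50,5,-5],"angular":[0,0,-0.15],"jaw":1},{"translation":[105,10,-5],"angular":[0,0,-0.3],"jaw":1},{"translation":[160,16,-5],"angular":[0,0,-0.38],"jaw":1},{"translation":[194,20,0],"angular":[0,0,-0.38],"jaw":1},{"translation":[194,20,20],"angular":[0,0,-0.38],"jaw":1},{"translation":[194,20,50],"angular":[0,0,-0.38],"jaw":1},{"translation":[194,20,75],"angular":[0,0,-0.38],"jaw":1},{"translation":[194,20,80],"angular":[0,0,-0.38],"jaw":0.7}]'
python3 -m creep '[{"translation":[0,0,0],"angular":[0,0,0],"jaw":0.3},{"translation":[0,0,0],"angular":[0,0,0],"jaw":0},{"translation":[0,0,0],"angular":[0,0,0],"jaw":0},{"translation":[0,0,0],"angular":[0,0,0],"jaw":0},{"translation":[0,0,0],"angular":[0,0,0],"jaw":0},{"translation":[0,0,0],"angular":[0,0,0],"jaw":0},{"translation":[0,0,0],"angular":[0,0,0],"jaw":0},{"translation":[0,0,0],"angular":[0,0,0],"jaw":0}]'
python3 -c "
from h import *
print(yawnow())"
```

```text
t: 17.55
ee_pos: [439.0, 140.0, 52.3]
orientation: [-1.762, -2.6, 0.002]
ft_force: [-0.2, -0.3, 0.5]
width: 81.0
grasp_force: 0.0
t: 18.55
ee_pos: [438.9, 140.2, 53.6]
orientation: [-1.763, -2.6, 0.001]
ft_force: [-2.6, -1.3, 6.4]
width: 37.4
grasp_force: 30.0
1.9499172837223169
```

```bash
python3 -m creep '[{"translation":[0,0,0],"angular":[0,0,0.15],"jaw":0},{"translation":[0,0,-0.5],"angular":[0,0,0.3],"jaw":0},{"translation":[0,0,-0.8],"angular":[0,0,0.45],"jaw":0},{"translation":[0,0,-1],"angular":[0,0,0.6],"jaw":0},{"translation":[0,0,-1.3],"angular":[0,0,0.73],"jaw":0},{"translation":[0,0,-1.3],"angular":[0,0,0.73],"jaw":0},{"translation":[0,0,-1.3],"angular":[0,0,0.73],"jaw":0},{"translation":[0,0,-1.3],"angular":[0,0,0.73],"jaw":0.4}]'
python3 -m creep '[{"translation":[0,0,0],"angular":[0,0,0],"jaw":1},{"translation":[0,0,0],"angular":[0,0,0],"jaw":1},{"translation":[0,0,-40],"angular":[0,0,0],"jaw":1},{"translation":[0,0,-80],"angular":[0,0,0],"jaw":1},{"translation":[0,0,-90],"angular":[0,0,0],"jaw":1},{"translation":[0,0,-110],"angular":[0,0,0],"jaw":1},{"translation":[0,0,-150],"angular":[0,0,0],"jaw":1},{"translation":[0,0,-180],"angular":[0,0,0],"jaw":1}]'
python3 -c "
from h import *
rel([470,150,300],1.57)"
```

```text
t: 19.55
ee_pos: [439.8, 140.1, 55.8]
orientation: [2.574, 1.799, 0.001]
ft_force: [-2.1, -5.0, 16.6]
width: 37.4
grasp_force: 30.0
t: 20.55
ee_pos: [439.0, 140.4, 234.8]
orientation: [-2.575, -1.799, 0.001]
ft_force: [-0.4, 0.2, 0.5]
width: 87.7
grasp_force: 0.0
translation [19.7, 25.8, -65.2] angular [-0.001, 0.0, -0.35]
```

```bash
python3 -c "
from h import *
rel([480,255,300],1.57)"; python3 -m creep '[{"translation":[20,10,-20],"angular":[0,0,-0.12],"jaw":1},{"translation":[40,20,-40],"angular":[0,0,-0.24],"jaw":1},{"translation":[60,26,-65],"angular":[0,0,-0.35],"jaw":1},{"translation":[106,26,-65],"angular":[0,0,-0.35],"jaw":1},{"translation":[106,26,-65],"angular":[0,0,-0.35],"jaw":1},{"translation":[106,26,-65],"angular":[0,0,-0.35],"jaw":1},{"translation":[106,26,-65],"angular":[0,0,-0.35],"jaw":1},{"translation":[106,26,-65],"angular":[0,0,-0.35],"jaw":1}]'
python3 -c "
from h import *
i,im=snap('wrist','w4.png',None,1.5)
print(i['world_from_camera'])
for l in ['amber_bottle_centre','white_bottle_centre','red_bottle_centre','clear_bottle_centre']: print(l,look('wrist',l,2))
"
```

```text
translation [121.7, -1.0, -65.2] angular [-0.001, 0.0, -0.35]
t: 21.55
ee_pos: [499.9, 230.2, 299.4]
orientation: [-2.223, -2.219, 0.001]
ft_force: [-0.9, -0.1, -0.3]
width: 87.8
grasp_force: 0.0
[[  1.      0.001   0.001 500.048]
 [ -0.001   0.967   0.256 299.976]
 [ -0.     -0.256   0.967 462.387]
 [  0.      0.      0.      1.   ]]
amber_bottle_centre [([278.0, 100.3, 301.6, 123.6], 0.59)]
white_bottle_centre [([269.1, 0.2, 314.1, 57.4], 0.65), ([204.5, 209.1, 233.9, 237.0], 0.48)]
red_bottle_centre []
clear_bottle_centre [([182.4, 0.0, 234.3, 54.2], 0.7)]
```

View pics/w4.png

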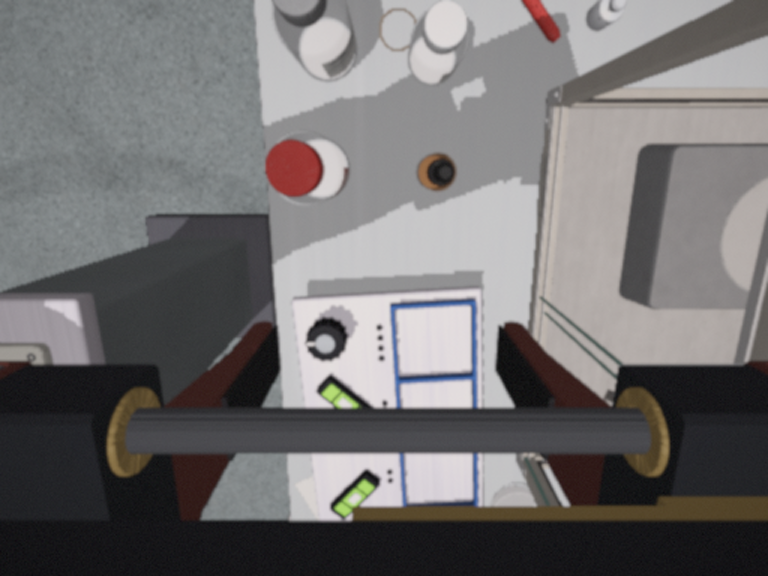

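```bash
python3 - <<'E'
from h import *
i=ctrl.camera_info('wrist'); P=lambda u,v,z:onplane(i,u/1.5,v/1.5,z)
print("amber top",P(445,171,100),P(436,172,60),"base guess",P(430,170,60))
print("white cap",P(446,24,107),"red cap",P(294,167,137),"red base",P(330,165,30), "clear",P(297,-5,152), P(328,45,90))
print("frame front",P(530,340,0),P(548,100,0),P(548,100,20))
s=ctrl.camera_info('side'); f=.64
print("frame near-left bottom",onplane(s,440*f,325*f,0),onplane(s,440*f,325*f,15))
p=onplane(s,440*f,325*f,0)
for z in (200,250,300,350,400): print(z,proj(s,[p[0],p[1],z])/f)
rs=np.array([[387.,268],]);print(onplane(s,387*f,268*f,0),onplane(s,340*f,218*f,137),onplane(s,348*f,197*f,152),onplane(s,387*f,214*f,107))
E
```

```text
amber top [547.271 299.245 100.   ] [544.333 298.24   60.   ] base guess [538.85  299.998  60.   ]
white cap [543.594 404.205 107.   ] red cap [431.982 302.299 137.   ] red base [444.599 304.741  30.   ] clear [442.98  407.581 152.   ] [453.916 394.6    90.   ]
frame front [664.582 110.236   0.   ] [660.97 367.52   0.  ] [654.021 364.622  20.   ]
frame near-left bottom [664.814  -4.054   0.   ] [662.905 -30.917  15.   ]
200 [442.418 236.535]
250 [443.077 212.39 ]
300 [443.762 187.343]
350 [444.473 161.342]
400 [445.211 134.331]
[547.949 292.873   0.   ] [436.182 284.092 137.   ] [448.062 400.964 152.   ] [547.819 396.599 107.   ]
```

Amber bulb is at (445,171), white cap at (446,24), red cap at (294,167), and the clear cap is cut off at the top near (297,-5). The balance frame front is at x≈660, so the camera side of the gripper should face the robot (yaw π).

```bash
python3 -m creep '[{"translation":[15,10,20],"angular":[0,0,-0.18],"jaw":1},{"translation":[30,20,40],"angular":[0,0,-0.36],"jaw":1},{"translation":[45,30,60],"angular":[0,0,-0.54],"jaw":1},{"translation":[60,40,80],"angular":[0,0,-0.72],"jaw":1},{"translation":[68,46,100],"angular":[0,0,-0.9],"jaw":1},{"translation":[68,46,115],"angular":[0,0,-1.08],"jaw":1},{"translation":[68,46,115],"angular":[0,0,-1.26],"jaw":1},{"translation":[68,46,115],"angular":[0,0,-1.44],"jaw":1}]'
python3 -c "
from h import *
rel([546,298.5,38],3.1416)
i,im=snap('wrist','w5.png',None,1)"
```

```text
t: 22.8
ee_pos: [546.1, 298.9, 184.1]
orientation: [-0.197, -3.135, 0.001]
ft_force: [-0.3, -0.5, 0.5]
width: 87.7
grasp_force: 0.0
translation [-0.0, -0.3, 146.1] angular [-0.0, -0.001, -0.126]
```

View pics/w5.png

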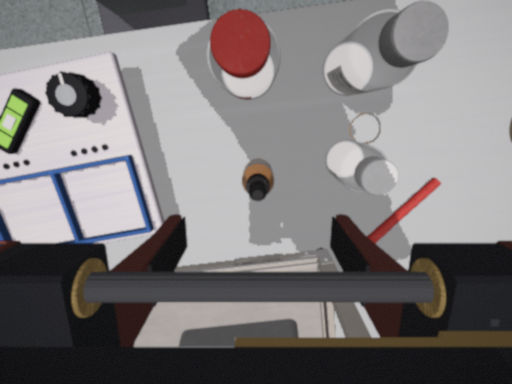

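Amber bulb is at (258,190), white cap at (379,177), red cap at (240,43) and clear cap at (415,32).

```bash
python3 - <<'E'
from h import *
i=ctrl.camera_info('wrist')
for n,u,v,z in (("amb",258,192,103),("amb body",258,175,66),("wh",379,177,107),("red",240,43,137),("clr",415,32,152)): print(n,onplane(i,u,v,z))
E
```

```text
amb [543.928 298.91  103.   ]
amb body [536.508 299.746  66.   ]
wh [541.81  403.666 107.   ]
red [430.534 300.323 137.   ]
clr [440.451 408.616 152.   ]
```

```bash
python3 -m creep '[{"translation":[2,0,40],"angular":[0,0,-0.126],"jaw":1},{"translation":[2,0,80],"angular":[0,0,-0.126],"jaw":1},{"translation":[2,0,110],"angular":[0,0,-0.126],"jaw":1},{"translation":[2,0,135],"angular":[0,0,-0.126],"jaw":1},{"translation":[2,0,146],"angular":[0,0,-0.126],"jaw":1},{"translation":[2,0,146],"angular":[0,0,-0.126],"jaw":0.6},{"translation":[2,0,146],"angular":[0,0,-0.126],"jaw":0.3},{"translation":[2,0,146],"angular":[0,0,-0.126],"jaw":0}]'
python3 -m creep '[{"translation":[0,0,0],"angular":[0,0,0],"jaw":0},{"translation":[0,0,0],"angular":[0,0,0],"jaw":0},{"translation":[0,0,0],"angular":[0,0,0],"jaw":0},{"translation":[0,0,0],"angular":[0,0,0],"jaw":0},{"translation":[0,0,-10],"angular":[0,0,0],"jaw":0},{"translation":[0,0,-30],"angular":[0,0,0],"jaw":0},{"translation":[0,0,-70],"angular":[0,0,0],"jaw":0},{"translation":[0,0,-110],"angular":[0,0,0],"jaw":0}]'
python3 - <<'E'
from h import *
i,im=snap('wrist')
# pocket geometry from w1 corners
A=np.array([[587.7,167.3],[605.8,-154.9],[519.7,-161.5],[505.4,165.3]])
c=A.mean(0); print("centre",c); u=(A[0]-A[1]+A[3]-A[2])/2; u/=np.linalg.norm(u); print(u)
for k in range(4): print(k+1,c+u*82*(k-1.5))
p=c+u*82*-1.5; rel([p[0],p[1],95],3.1416)
E
```

```text
t: 23.85
ee_pos: [544.9, 299.6, 39.7]
orientation: [0.01, 3.14, 0.001]
ft_force: [0.2, 0.2, 0.5]
width: 61.4
grasp_force: 0.0
t: 24.85
ee_pos: [544.3, 299.2, 150.9]
orientation: [0.009, 3.141, 0.001]
ft_force: [0.5, 0.3, 0.1]
width: 34.6
grasp_force: 29.9
centre [554.65   4.05]
[-0.05   0.999]
1 [ 560.783 -118.797]
2 [556.694 -36.899]
3 [552.606  44.999]
4 [548.517 126.897]
translation [-15.6, -419.7, 60.0] angular [0.004, 0.008, -0.006]
```

```bash
python3 -m creep '[{"translation":[0,-40,0],"angular":[0,0,0],"jaw":0},{"translation":[-4,-95,0],"angular":[0,0,0],"jaw":0},{"translation":[-8,-155,0],"angular":[0,0,0],"jaw":0},{"translation":[-10,-215,0],"angular":[0,0,0],"jaw":0},{"translation":[-13,-275,0],"angular":[0,0,0],"jaw":0},{"translation":[-16,-335,0],"angular":[0,0,0],"jaw":0},{"translation":[-16,-390,0],"angular":[0,0,0],"jaw":0},{"translation":[-16,-419,0],"angular":[0,0,0],"jaw":0}]'
python3 - <<'E'
from h import *
i,im=snap('wrist','w6.png',None,1.25)
print(ctrl.get_obs()['ee_pos'],[(proj(i,[560.8-4.09*k,-118.8+81.9*k,45])*1.25).round() for k in range(4)])
E
```

```text
t: 25.9
ee_pos: [557.9, -122.7, 150.0]
orientation: [0.013, 3.14, -0.001]
ft_force: [0.5, -0.0, -0.5]
width: 34.5
grasp_force: 29.9
[ 558.193 -124.764  150.007] [array([328., 238.]), array([434., 232.]), array([541., 226.]), array([650., 220.])]
```

View pics/w6.png

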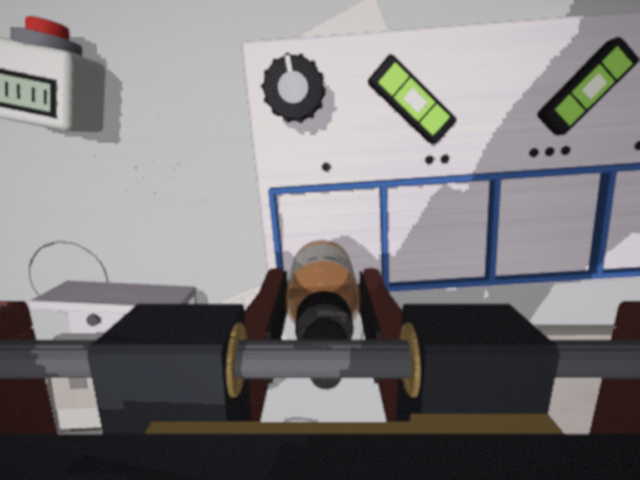

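Amber is held over pocket 1. Pocket 2's wall corners are at (385,184), (493,178), (493,279) and (388,285), and both bubbles look centred.

```bash
python3 - <<'E'
s=open('vial.py').read().split('    for a,b,d in')[0]
s+='''    t=t*sc; w=lambda lo,hi: t[(t>lo)&(t<hi)][np.argmin(pv[(t>lo)&(t<hi)])]
    bt=t[(abs(t)<22)&(prof<.5*np.median(prof))]; print("lines",w(-15,-10),w(10,15),"bubble",bt.min(),bt.max(),"offset",(bt.min()+bt.max())/2-(w(-15,-10)+w(10,15))/2)
'''
open('vial.py','w').write(s)
E
python3 vial.py new; python3 - <<'E'
from h import *
i=ctrl.camera_info('wrist'); P=lambda u,v,z:onplane(i,u/1.25,v/1.25,z)
for c in ([(385,184),(493,178),(493,279),(388,285)],[(493,178),(604,171),(600,272),(493,279)]):
    q=np.array([P(*p,53) for p in c]); print(q[:,:2].tolist(),q.mean(0))
rel([560.8,-119,81],3.1416-0.05)
E
```

```text
vial at [453.671  62.318  54.   ] len mm 55.46729161028533 dir [-0.748  0.664]
lines -14.537694662945228 10.387990827872159 bubble -8.306273290240881 5.622786248745305 offset 0.7331083967887464
vial at [460.912 -60.85   54.   ] len mm 53.45402934815218 dir [0.668 0.744]
lines -11.862747836325566 13.194159118739607 bubble -5.492347763003911 8.522532398303728 offset 0.8493866764428875
[[518.8118955217302, -77.59813764491685], [515.1975145870422, -0.15604999164278865], [592.8688416361878, 8.64192245883477], [597.1714709060149, -72.46119683894486]] [556.012 -35.393  53.   ]
[[515.1975145870422, -0.15604999164278865], [510.9278072003427, 78.58528691506145], [587.80092157245, 90.33109321412887], [592.8688416361878, 8.64192245883477]] [551.699  44.351  53.   ]
translation [-2.5, 3.9, 68.9] angular [-0.001, 0.002, 0.041]
```

```bash
python3 -m creep '[{"translation":[-2,4,20],"angular":[0,0,0.04],"jaw":0},{"translation":[-2,4,40],"angular":[0,0,0.04],"jaw":0},{"translation":[-2,4,55],"angular":[0,0,0.04],"jaw":0},{"translation":[-2,4,61],"angular":[0,0,0.04],"jaw":0},{"translation":[-2,4,63],"angular":[0,0,0.04],"jaw":0},{"translation":[-2,4,65],"angular":[0,0,0.04],"jaw":0},{"translation":[-2,4,66],"angular":[0,0,0.04],"jaw":0},{"translation":[-2,4,66],"angular":[0,0,0.04],"jaw":0}]'
```

```text
t: 27.0
ee_pos: [559.9, -116.0, 82.8]
orientation: [0.072, 3.14, -0.0]
ft_force: [-0.5, 0.6, -0.9]
width: 34.5
grasp_force: 29.9
```

```bash
python3 -m creep '[{"translation":[0,0,1],"angular":[0,0,0],"jaw":0},{"translation":[0,0,1],"angular":[0,0,0],"jaw":0},{"translation":[0,0,2],"angular":[0,0,0],"jaw":0},{"translation":[0,0,2],"angular":[0,0,0],"jaw":0},{"translation":[0,0,2],"angular":[0,0,0],"jaw":0},{"translation":[0,0,2],"angular":[0,0,0],"jaw":0},{"translation":[0,0,2],"angular":[0,0,0],"jaw":0},{"translation":[0,0,2],"angular":[0,0,0],"jaw":0}]'
```

```text
t: 28.0
ee_pos: [559.8, -115.9, 80.6]
orientation: [0.072, 3.141, 0.0]
ft_force: [-0.6, -0.9, 0.1]
width: 34.5
grasp_force: 29.9
```

```bash
python3 -m creep '[{"translation":[0,0,1],"angular":[0,0,0],"jaw":0},{"translation":[0,0,1],"angular":[0,0,0],"jaw":0},{"translation":[0,0,2],"angular":[0,0,0],"jaw":0},{"translation":[0,0,2],"angular":[0,0,0],"jaw":0},{"translation":[0,0,2.5],"angular":[0,0,0],"jaw":0},{"translation":[0,0,2.5],"angular":[0,0,0],"jaw":0},{"translation":[0,0,3],"angular":[0,0,0],"jaw":0},{"translation":[0,0,3],"angular":[0,0,0],"jaw":0}]'
```

```text
t: 29.0
ee_pos: [560.5, -116.4, 79.7]
orientation: [0.072, 3.139, -0.001]
ft_force: [-5.2, -0.6, 18.9]
width: 34.8
grasp_force: 30.0
```

```bash
python3 -m creep '[{"translation":[0,0,-1.5],"angular":[0,0,0],"jaw":0},{"translation":[0,0,-1.5],"angular":[0,0,0],"jaw":0.6},{"translation":[0,0,-1.5],"angular":[0,0,0],"jaw":0.8},{"translation":[0,0,-1.5],"angular":[0,0,0],"jaw":0.8},{"translation":[0,0,-30],"angular":[0,0,0],"jaw":0.9},{"translation":[0,0,-70],"angular":[0,0,0],"jaw":1},{"translation":[0,0,-110],"angular":[0,0,0],"jaw":1},{"translation":[0,0,-120],"angular":[0,0,0],"jaw":1}]'
python3 -c "
from h import *
rel([542.5,404,130],3.1416)"
```

```text
t: 30.0
ee_pos: [561.2, -116.2, 200.0]
orientation: [0.072, 3.137, -0.001]
ft_force: [0.5, -0.1, -1.0]
width: 87.6
grasp_force: 0.0
translation [42.8, 518.8, 69.4] angular [-0.001, 0.004, -0.046]
```

```bash
python3 -m creep '[{"translation":[5,62,0],"angular":[0,0,0],"jaw":1},{"translation":[10,124,0],"angular":[0,0,-0.02],"jaw":1},{"translation":[15,186,0],"angular":[0,0,-0.03],"jaw":1},{"translation":[20,248,0],"angular":[0,0,-0.046],"jaw":1},{"translation":[25,310,0],"angular":[0,0,-0.046],"jaw":1},{"translation":[30,370,0],"angular":[0,0,-0.046],"jaw":1},{"translation":[36,430,0],"angular":[0,0,-0.046],"jaw":1},{"translation":[42,490,0],"angular":[0,0,-0.046],"jaw":1}]'
python3 -c "
from h import *
i,im=snap('wrist','w7.png',None,1)
print(proj(i,[543,404,107]),proj(i,[431,301,137]),proj(i,[441,408.6,152]))
rel([543,404,97],3.1416)
hsv=cv2.cvtColor(im,cv2.COLOR_BGR2HSV); m=cv2.inRange(hsv,(0,150,90),(8,255,255))|cv2.inRange(hsv,(172,150,90),(180,255,255))
n,l,s,c=cv2.connectedComponentsWithStats(m); print([(s[k],c[k]) for k in range(1,n) if s[k,4]>100])
"
```

```text
t: 31.0
ee_pos: [539.4, 377.2, 196.0]
orientation: [0.001, -3.14, 0.002]
ft_force: [0.7, -0.4, 0.5]
width: 88.1
grasp_force: 0.0
[287.683 196.157] [151.949  57.209] [305.148  69.174]
translation [-4.3, 19.6, 99.3] angular [0.003, -0.0, 0.003]
[(array([ 126,   25,   56,   62, 2610], dtype=int32), array([153.393,  55.546])), (array([346, 203,  20,  16, 142], dtype=int32), array([355.493, 210.43 ])), (array([290, 226,  41,  35, 357], dtype=int32), array([310.434, 243.653]))]
```

View pics/w7.png

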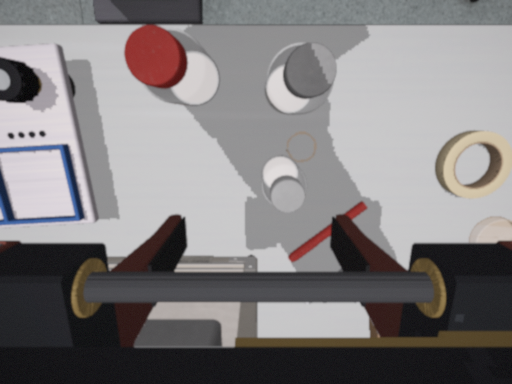

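White cap is at (288,195), matching the prediction. Red at (155,57) and clear at (308,70) also agree.

```bash
python3 -m creep '[{"translation":[-4,15,10],"angular":[0,0,0],"jaw":1},{"translation":[-4,22,40],"angular":[0,0,0],"jaw":1},{"translation":[-4,24,70],"angular":[0,0,0],"jaw":1},{"translation":[-4,24,88],"angular":[0,0,0],"jaw":1},{"translation":[-4,24,95],"angular":[0,0,0],"jaw":1},{"translation":[-4,24,97],"angular":[0,0,0],"jaw":0.8},{"translation":[-4,24,97],"angular":[0,0,0],"jaw":0.6},{"translation":[-4,24,97],"angular":[0,0,0],"jaw":0.6}]'
python3 -c "
from h import *
rel([543.5,404,98],3.1416)"
```

```text
t: 32.05
ee_pos: [544.8, 399.8, 101.6]
orientation: [-0.0, 3.14, 0.002]
ft_force: [-0.6, -0.3, 0.0]
width: 61.4
grasp_force: 0.0
translation [1.3, 4.2, 3.6] angular [0.001, 0.001, 0.0]
```

```bash
python3 -m creep '[{"translation":[1,4,3],"angular":[0,0,0],"jaw":0.5},{"translation":[1,4,3],"angular":[0,0,0],"jaw":0.3},{"translation":[1,4,3],"angular":[0,0,0],"jaw":0},{"translation":[1,4,3],"angular":[0,0,0],"jaw":0},{"translation":[1,4,3],"angular":[0,0,0],"jaw":0},{"translation":[1,4,3],"angular":[0,0,0],"jaw":0},{"translation":[1,4,3],"angular":[0,0,0],"jaw":0},{"translation":[1,4,3],"angular":[0,0,0],"jaw":0}]'
python3 -m creep '[{"translation":[0,0,-5],"angular":[0,0,0],"jaw":0},{"translation":[0,0,-10],"angular":[0,0,0],"jaw":0},{"translation":[0,0,-20],"angular":[0,0,0],"jaw":0},{"translation":[0,0,-40],"angular":[0,0,0],"jaw":0},{"translation":[0,0,-70],"angular":[0,0,0],"jaw":0},{"translation":[0,0,-105],"angular":[0,0,0],"jaw":0},{"translation":[0,0,-120],"angular":[0,0,0],"jaw":0},{"translation":[0,0,-120],"angular":[0,0,0],"jaw":0}]'
python3 -c "
from h import *
rel([556.3,-36.5,218],3.1416-0.05)"
```

```text
t: 33.05
ee_pos: [543.3, 403.5, 97.6]
orientation: [-0.0, 3.142, 0.0]
ft_force: [0.2, 0.5, 0.2]
width: 30.9
grasp_force: 30.0
t: 34.05
ee_pos: [543.8, 403.9, 219.2]
orientation: [-0.0, 3.139, 0.003]
ft_force: [-0.9, 0.0, -1.7]
width: 31.0
grasp_force: 30.0
translation [-12.4, -440.4, 0.5] angular [0.002, 0.002, 0.05]
```

```bash
python3 -m creep '[{"translation":[-1,-40,0],"angular":[0,0,0],"jaw":0},{"translation":[-3,-95,0],"angular":[0,0,0.01],"jaw":0},{"translation":[-5,-155,0],"angular":[0,0,0.02],"jaw":0},{"translation":[-7,-215,0],"angular":[0,0,0.03],"jaw":0},{"translation":[-9,-275,0],"angular":[0,0,0.05],"jaw":0},{"translation":[-12,-335,0],"angular":[0,0,0.05],"jaw":0},{"translation":[-12,-390,0],"angular":[0,0,0.05],"jaw":0},{"translation":[-12,-430,0],"angular":[0,0,0.05],"jaw":0}]'
python3 -m creep '[{"translation":[0,-10,0],"angular":[0,0,0],"jaw":0},{"translation":[0,-10,20],"angular":[0,0,0],"jaw":0},{"translation":[0,-10,45],"angular":[0,0,0],"jaw":0},{"translation":[0,-10,65],"angular":[0,0,0],"jaw":0},{"translation":[0,-10,72],"angular":[0,0,0],"jaw":0},{"translation":[0,-10,74],"angular":[0,0,0],"jaw":0},{"translation":[0,-10,75],"angular":[0,0,0],"jaw":0},{"translation":[0,-10,75],"angular":[0,0,0],"jaw":0}]'
python3 -c "
from h import *
rel([556.3,-36.5,139],3.1416-0.05)"
```

```text
t: 35.05
ee_pos: [554.2, -28.7, 216.1]
orientation: [-0.08, -3.138, 0.0]
ft_force: [0.0, 1.0, -0.5]
width: 31.3
grasp_force: 30.0
t: 36.05
ee_pos: [555.3, -36.4, 143.1]
orientation: [0.078, 3.14, -0.0]
ft_force: [-0.6, -0.3, -1.3]
width: 31.1
grasp_force: 30.0
translation [-1.0, -0.0, 4.1] angular [0.0, 0.001, 0.0]
```

```bash
python3 -m creep '[{"translation":[-1,0,1],"angular":[0,0,0],"jaw":0},{"translation":[-1,0,2],"angular":[0,0,0],"jaw":0},{"translation":[-1,0,3],"angular":[0,0,0],"jaw":0},{"translation":[-1,0,3.5],"angular":[0,0,0],"jaw":0},{"translation":[-1,0,4],"angular":[0,0,0],"jaw":0},{"translation":[-1,0,4],"angular":[0,0,0],"jaw":0},{"translation":[-1,0,4],"angular":[0,0,0],"jaw":0},{"translation":[-1,0,4],"angular":[0,0,0],"jaw":0}]'
```

```text
t: 37.05
ee_pos: [556.3, -36.6, 139.2]
orientation: [0.078, 3.14, -0.0]
ft_force: [-1.0, -0.1, 6.2]
width: 31.3
grasp_force: 30.0
```

```bash
python3 -m creep '[{"translation":[0,0,0],"angular":[0,0,0],"jaw":0.3},{"translation":[0,0,0],"angular":[0,0,0],"jaw":0.6},{"translation":[0,0,0],"angular":[0,0,0],"jaw":0.7},{"translation":[0,0,-5],"angular":[0,0,0],"jaw":0.8},{"translation":[0,0,-30],"angular":[0,0,0],"jaw":0.9},{"translation":[0,0,-60],"angular":[0,0,0],"jaw":1},{"translation":[0,0,-90],"angular":[0,0,0],"jaw":1},{"translation":[0,0,-90],"angular":[0,0,0],"jaw":1}]'
python3 -c "
from h import *
rel([431.5,301,200],3.1416)"
```

```text
t: 38.05
ee_pos: [557.4, -36.7, 230.9]
orientation: [0.078, 3.136, -0.0]
ft_force: [-0.2, 0.5, -0.3]
width: 87.8
grasp_force: 0.0
translation [142.7, 331.0, 30.2] angular [-0.0, 0.005, -0.05]
```

```bash
python3 -m creep '[{"translation":[20,50,0],"angular":[0,0,-0.02],"jaw":1},{"translation":[40,105,0],"angular":[0,0,-0.03],"jaw":1},{"translation":[65,155,5],"angular":[0,0,-0.05],"jaw":1},{"translation":[90,210,10],"angular":[0,0,-0.05],"jaw":1},{"translation":[115,265,20],"angular":[0,0,-0.05],"jaw":1},{"translation":[138,310,30],"angular":[0,0,-0.05],"jaw":1},{"translation":[143,331,30],"angular":[0,0,-0.05],"jaw":1},{"translation":[143,331,30],"angular":[0,0,-0.05],"jaw":1}]'
python3 -c "
from h import *
i,im=snap('wrist')
rel([431.5,301.5,127],3.1416)
hsv=cv2.cvtColor(im,cv2.COLOR_BGR2HSV); m=cv2.inRange(hsv,(0,150,90),(8,255,255))|cv2.inRange(hsv,(172,150,90),(180,255,255))
n,l,s,c=cv2.connectedComponentsWithStats(m); print([(s[k],c[k],onplane(i,*c[k],137)) for k in range(1,n) if s[k,4]>500])
"
```

```text
t: 39.05
ee_pos: [428.5, 302.0, 197.4]
orientation: [0.005, -3.14, 0.001]
ft_force: [0.8, -0.8, -0.7]
width: 87.8
grasp_force: 0.0
translation [-2.7, 0.5, 70.5] angular [-0.001, -0.001, 0.002]
[(array([ 234,  176,   47,   49, 1809], dtype=int32), array([257.134, 200.204]), array([427.331, 301.072, 137.   ]))]
```

```bash
python3 -m creep '[{"translation":[-1,0,20],"angular":[0,0,0],"jaw":1},{"translation":[-1,0,45],"angular":[0,0,0],"jaw":1},{"translation":[-1,0,62],"angular":[0,0,0],"jaw":1},{"translation":[-1,0,69],"angular":[0,0,0],"jaw":1},{"translation":[-1,0,70],"angular":[0,0,0],"jaw":0.8},{"translation":[-1,0,70],"angular":[0,0,0],"jaw":0.7},{"translation":[-1,0,70],"angular":[0,0,0],"jaw":0.7},{"translation":[-1,0,70],"angular":[0,0,0],"jaw":0.7}]'
```

```text
t: 40.1
ee_pos: [430.7, 301.4, 129.0]
orientation: [-0.0, 3.141, 0.001]
ft_force: [-0.7, 0.2, 0.5]
width: 61.4
grasp_force: 0.0
```

```bash
python3 -m creep '[{"translation":[0,0,2],"angular":[0,0,0],"jaw":0.5},{"translation":[0,0,2],"angular":[0,0,0],"jaw":0.3},{"translation":[0,0,2],"angular":[0,0,0],"jaw":0},{"translation":[0,0,2],"angular":[0,0,0],"jaw":0},{"translation":[0,0,2],"angular":[0,0,0],"jaw":0},{"translation":[0,0,2],"angular":[0,0,0],"jaw":0},{"translation":[0,0,2],"angular":[0,0,0],"jaw":0},{"translation":[0,0,2],"angular":[0,0,0],"jaw":0}]'
python3 -m creep '[{"translation":[0,0,-5],"angular":[0,0,0],"jaw":0},{"translation":[0,0,-10],"angular":[0,0,0],"jaw":0},{"translation":[0,0,-20],"angular":[0,0,0],"jaw":0},{"translation":[0,0,-40],"angular":[0,0,0],"jaw":0},{"translation":[0,0,-70],"angular":[0,0,0],"jaw":0},{"translation":[0,0,-105],"angular":[0,0,0],"jaw":0},{"translation":[0,0,-110],"angular":[0,0,0],"jaw":0},{"translation":[0,0,-110],"angular":[0,0,0],"jaw":0}]'
python3 -c "
from h import *
rel([552.2,45,238],3.1416-0.05)"
```

```text
t: 41.1
ee_pos: [430.5, 301.1, 126.5]
orientation: [0.0, -3.141, 0.0]
ft_force: [-0.3, 0.9, -1.6]
width: 40.2
grasp_force: 30.0
t: 42.1
ee_pos: [430.3, 301.0, 236.4]
orientation: [-0.0, 3.141, 0.0]
ft_force: [0.2, -0.2, -2.4]
width: 40.0
grasp_force: 30.0
translation [-121.9, -256.1, -1.7] angular [0.0, 0.0, 0.05]
```

```bash
python3 -m creep '[{"translation":[-20,-35,0],"angular":[0,0,0],"jaw":0},{"translation":[-45,-85,0],"angular":[0,0,0.02],"jaw":0},{"translation":[-70,-135,0],"angular":[0,0,0.03],"jaw":0},{"translation":[-95,-190,0],"angular":[0,0,0.05],"jaw":0},{"translation":[-115,-240,0],"angular":[0,0,0.05],"jaw":0},{"translation":[-122,-256,0],"angular":[0,0,0.05],"jaw":0},{"translation":[-122,-256,0],"angular":[0,0,0.05],"jaw":0},{"translation":[-122,-256,0],"angular":[0,0,0.05],"jaw":0}]'
python3 -c "
from h import *
snap('wrist','w8.png',None,1.25)
rel([552.2,45,168],3.1416-0.05)"
```

```text
t: 43.1
ee_pos: [551.7, 46.4, 235.8]
orientation: [-0.077, -3.139, -0.0]
ft_force: [0.7, -0.3, -2.0]
width: 40.0
grasp_force: 30.0
translation [-0.5, -1.5, 68.1] angular [0.0, -0.001, 0.002]
```

View pics/w8.png

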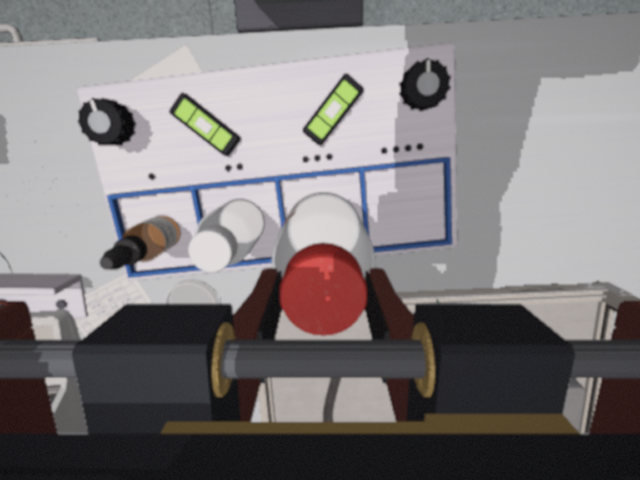

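Red is held over pocket 3. Amber and white stand in pockets 1 and 2. Pocket 4's corners are at (364,170), (450,160), (449,243) and (364,251).

```bash
python3 -m creep '[{"translation":[0,-1,25],"angular":[0,0,0],"jaw":0},{"translation":[0,-1,45],"angular":[0,0,0],"jaw":0},{"translation":[0,-1,58],"angular":[0,0,0],"jaw":0},{"translation":[0,-1,62],"angular":[0,0,0],"jaw":0},{"translation":[0,-1,64],"angular":[0,0,0],"jaw":0},{"translation":[0,-1,65],"angular":[0,0,0],"jaw":0},{"translation":[0,-1,65],"angular":[0,0,0],"jaw":0},{"translation":[0,-1,65],"angular":[0,0,0],"jaw":0}]'
python3 -c "
from h import *
rel([552.2,45,168],3.1416-0.05)"
```

```text
t: 44.15
ee_pos: [552.7, 44.1, 171.9]
orientation: [0.078, 3.14, 0.0]
ft_force: [-0.3, -0.3, -2.2]
width: 40.4
grasp_force: 30.0
translation [0.6, 0.8, 3.9] angular [0.0, 0.001, 0.0]
```

```bash
python3 -m creep '[{"translation":[0,0,1],"angular":[0,0,0],"jaw":0},{"translation":[0,0,2],"angular":[0,0,0],"jaw":0},{"translation":[0,0,3],"angular":[0,0,0],"jaw":0},{"translation":[0,0,3.5],"angular":[0,0,0],"jaw":0},{"translation":[0,0,4],"angular":[0,0,0],"jaw":0},{"translation":[0,0,4],"angular":[0,0,0],"jaw":0},{"translation":[0,0,4],"angular":[0,0,0],"jaw":0},{"translation":[0,0,4],"angular":[0,0,0],"jaw":0}]'
```

```text
t: 45.15
ee_pos: [553.1, 44.2, 168.4]
orientation: [0.078, 3.139, -0.0]
ft_force: [-1.7, -0.1, 5.0]
width: 40.2
grasp_force: 30.0
```

Contact. Releasing, then on to the clear bottle.

```bash
python3 -m creep '[{"translation":[0,0,0],"angular":[0,0,0],"jaw":0.4},{"translation":[0,0,0],"angular":[0,0,0],"jaw":0.6},{"translation":[0,0,0],"angular":[0,0,0],"jaw":0.7},{"translation":[0,0,-5],"angular":[0,0,0],"jaw":0.8},{"translation":[0,0,-30],"angular":[0,0,0],"jaw":0.9},{"translation":[0,0,-50],"angular":[0,0,0],"jaw":1},{"translation":[0,0,-60],"angular":[0,0,0],"jaw":1},{"translation":[0,0,-60],"angular":[0,0,0],"jaw":1}]'
python3 -c "
from h import *
rel([441,410,222],3.1416)"
```

```text
t: 46.15
ee_pos: [552.8, 44.2, 228.1]
orientation: [0.078, 3.139, 0.0]
ft_force: [0.6, -0.2, -0.2]
width: 88.1
grasp_force: 0.0
translation [129.9, 359.7, 6.0] angular [0.0, 0.001, -0.05]
```

```bash
python3 -m creep '[{"translation":[20,55,0],"angular":[0,0,-0.02],"jaw":1},{"translation":[40,110,0],"angular":[0,0,-0.03],"jaw":1},{"translation":[60,165,0],"angular":[0,0,-0.05],"jaw":1},{"translation":[80,220,0],"angular":[0,0,-0.05],"jaw":1},{"translation":[100,275,0],"angular":[0,0,-0.05],"jaw":1},{"translation":[120,330,5],"angular":[0,0,-0.05],"jaw":1},{"translation":[130,360,6],"angular":[0,0,-0.05],"jaw":1},{"translation":[130,360,6],"angular":[0,0,-0.05],"jaw":1}]'
python3 -c "
from h import *
i,im=snap('wrist','w9.png',None,1)
print(proj(i,[441,410,152]),look('wrist','clear_bottle_centre'));rel([441,410,142],3.1416)"
```

```text
t: 47.15
ee_pos: [439.3, 411.7, 220.2]
orientation: [0.005, -3.14, 0.002]
ft_force: [-0.1, -0.2, 0.6]
width: 87.8
grasp_force: 0.0
[256.301 200.734] [([233.8, 147.8, 289.6, 221.2], 0.93)]
translation [-0.9, 0.6, 78.5] angular [-0.002, -0.001, 0.001]
```

View pics/w9.png

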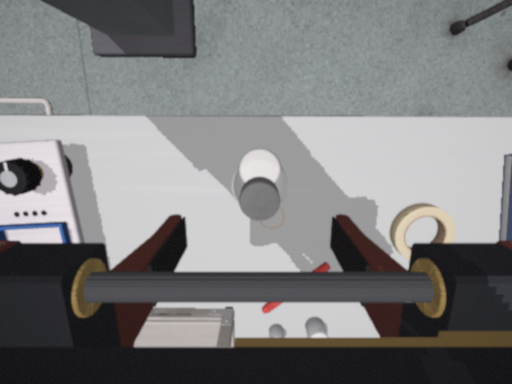

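Clear cap is at (260,200), about 3 mm further left (+y) than predicted.

```bash
python3 -m creep '[{"translation":[0,2,25],"angular":[0,0,0],"jaw":1},{"translation":[0,2,50],"angular":[0,0,0],"jaw":1},{"translation":[0,2,68],"angular":[0,0,0],"jaw":1},{"translation":[0,2,75],"angular":[0,0,0],"jaw":1},{"translation":[0,2,77],"angular":[0,0,0],"jaw":0.8},{"translation":[0,2,77],"angular":[0,0,0],"jaw":0.7},{"translation":[0,2,77],"angular":[0,0,0],"jaw":0.7},{"translation":[0,2,77],"angular":[0,0,0],"jaw":0.7}]'
```

```text
t: 48.25
ee_pos: [440.8, 412.5, 145.0]
orientation: [-0.001, 3.141, 0.001]
ft_force: [-0.5, 0.3, -0.9]
width: 61.6
grasp_force: 0.0
```

```bash
python3 -m creep '[{"translation":[0,0,3],"angular":[0,0,0],"jaw":0.5},{"translation":[0,0,3],"angular":[0,0,0],"jaw":0.3},{"translation":[0,0,3],"angular":[0,0,0],"jaw":0},{"translation":[0,0,3],"angular":[0,0,0],"jaw":0},{"translation":[0,0,3],"angular":[0,0,0],"jaw":0},{"translation":[0,0,3],"angular":[0,0,0],"jaw":0},{"translation":[0,0,3],"angular":[0,0,0],"jaw":0},{"translation":[0,0,3],"angular":[0,0,0],"jaw":0}]'
python3 -m creep '[{"translation":[0,0,-5],"angular":[0,0,0],"jaw":0},{"translation":[0,0,-10],"angular":[0,0,0],"jaw":0},{"translation":[0,0,-20],"angular":[0,0,0],"jaw":0},{"translation":[0,0,-40],"angular":[0,0,0],"jaw":0},{"translation":[0,0,-70],"angular":[0,0,0],"jaw":0},{"translation":[0,0,-105],"angular":[0,0,0],"jaw":0},{"translation":[0,0,-110],"angular":[0,0,0],"jaw":0},{"translation":[0,0,-110],"angular":[0,0,0],"jaw":0}]'
python3 -c "
from h import *
rel([548,127,250],3.1416-0.05)"
```

```text
t: 49.25
ee_pos: [440.6, 412.2, 141.5]
orientation: [0.0, -3.142, 0.0]
ft_force: [-0.3, 0.6, -1.8]
width: 33.8
grasp_force: 30.0
t: 50.25
ee_pos: [440.4, 412.0, 251.3]
orientation: [0.0, -3.142, -0.0]
ft_force: [-0.9, 0.0, -3.0]
width: 34.2
grasp_force: 30.0
translation [-107.6, -285.0, 1.3] angular [0.0, -0.0, 0.05]
```

```bash
python3 -m creep '[{"translation":[-15,-40,0],"angular":[0,0,0],"jaw":0},{"translation":[-35,-95,0],"angular":[0,0,0.02],"jaw":0},{"translation":[-57,-150,0],"angular":[0,0,0.03],"jaw":0},{"translation":[-80,-205,0],"angular":[0,0,0.05],"jaw":0},{"translation":[-98,-255,0],"angular":[0,0,0.05],"jaw":0},{"translation":[-107,-284,0],"angular":[0,0,0.05],"jaw":0},{"translation":[-107,-284,0],"angular":[0,0,0.05],"jaw":0},{"translation":[-107,-284,20],"angular":[0,0,0.05],"jaw":0}]'
python3 -m creep '[{"translation":[0,0,15],"angular":[0,0,0],"jaw":0},{"translation":[0,0,30],"angular":[0,0,0],"jaw":0},{"translation":[0,0,38],"angular":[0,0,0],"jaw":0},{"translation":[0,0,42],"angular":[0,0,0],"jaw":0},{"translation":[0,0,44],"angular":[0,0,0],"jaw":0},{"translation":[0,0,44],"angular":[0,0,0],"jaw":0},{"translation":[0,0,44],"angular":[0,0,0],"jaw":0},{"translation":[0,0,44],"angular":[0,0,0],"jaw":0}]'
python3 -c "
from h import *
rel([548.3,127,183],3.1416-0.05)"
```

```text
t: 51.25
ee_pos: [548.0, 128.6, 231.3]
orientation: [0.079, 3.14, 0.001]
ft_force: [0.6, 1.0, -2.5]
width: 34.1
grasp_force: 30.0
t: 52.25
ee_pos: [547.8, 128.2, 187.9]
orientation: [0.078, 3.14, 0.0]
ft_force: [1.2, 0.4, -2.6]
width: 34.3
grasp_force: 30.0
translation [-0.5, -1.2, 4.9] angular [0.0, 0.001, 0.0]
```

```bash
python3 -m creep '[{"translation":[0,-1,1],"angular":[0,0,0],"jaw":0},{"translation":[0,-1,2],"angular":[0,0,0],"jaw":0},{"translation":[0,-1,3],"angular":[0,0,0],"jaw":0},{"translation":[0,-1,4],"angular":[0,0,0],"jaw":0},{"translation":[0,-1,4.5],"angular":[0,0,0],"jaw":0},{"translation":[0,-1,5],"angular":[0,0,0],"jaw":0},{"translation":[0,-1,5],"angular":[0,0,0],"jaw":0},{"translation":[0,-1,5],"angular":[0,0,0],"jaw":0}]'
```

```text
t: 53.25
ee_pos: [548.2, 127.3, 183.4]
orientation: [0.078, 3.139, 0.0]
ft_force: [-0.5, -1.1, 5.7]
width: 34.0
grasp_force: 30.0
```

```bash
python3 -m creep '[{"translation":[0,0,0],"angular":[0,0,0],"jaw":0.4},{"translation":[0,0,0],"angular":[0,0,0],"jaw":0.6},{"translation":[0,0,0],"angular":[0,0,0],"jaw":0.7},{"translation":[0,0,-5],"angular":[0,0,0],"jaw":0.8},{"translation":[0,0,-30],"angular":[0,0,0],"jaw":0.9},{"translation":[0,0,-60],"angular":[0,0,0],"jaw":1},{"translation":[0,0,-90],"angular":[0,0,0],"jaw":1},{"translation":[0,0,-110],"angular":[0,0,0],"jaw":1}]'
python3 -m creep '[{"translation":[9,-50,0],"angular":[0,0,0.18],"jaw":1},{"translation":[18,-100,0],"angular":[0,0,0.36],"jaw":1},{"translation":[27,-150,0],"angular":[0,0,0.54],"jaw":1},{"translation":[36,-200,0],"angular":[0,0,0.72],"jaw":1},{"translation":[45,-250,0],"angular":[0,0,0.9],"jaw":1},{"translation":[54,-300,0],"angular":[0,0,1.08],"jaw":1},{"translation":[60,-350,0],"angular":[0,0,1.26],"jaw":1},{"translation":[68,-400,0],"angular":[0,0,1.44],"jaw":1}]'
python3 -c "
from h import *
rel([490,-280,290],0)"
```

```text
t: 54.25
ee_pos: [548.0, 127.4, 294.4]
orientation: [0.078, 3.139, 0.001]
ft_force: [-0.1, -0.8, 0.1]
width: 87.7
grasp_force: 0.0
t: 55.25
ee_pos: [459.4, -270.5, 293.0]
orientation: [2.136, 2.303, 0.0]
ft_force: [0.2, 0.1, -0.2]
width: 87.8
grasp_force: 0.0
translation [-11.8, 29.8, 3.0] angular [0.001, -0.0, 1.646]
```

```bash
python3 -m creep '[{"translation":[-2,4,0],"angular":[0,0,0.18],"jaw":1},{"translation":[-4,8,0],"angular":[0,0,0.36],"jaw":1},{"translation":[-5,12,0],"angular":[0,0,0.54],"jaw":1},{"translation":[-6,16,0],"angular":[0,0,0.72],"jaw":1},{"translation":[-8,20,0],"angular":[0,0,0.9],"jaw":1},{"translation":[-10,25,0],"angular":[0,0,1.08],"jaw":1},{"translation":[-12,30,0],"angular":[0,0,1.26],"jaw":1},{"translation":[-12,30,0],"angular":[0,0,1.44],"jaw":1}]'
python3 -m creep '[{"translation":[0,0,0],"angular":[0,0,0.1],"jaw":1},{"translation":[0,0,0],"angular":[0,0,0.2],"jaw":1},{"translation":[0,0,0],"angular":[0,0,0.206],"jaw":1},{"translation":[0,0,0],"angular":[0,0,0.206],"jaw":1},{"translation":[0,0,0],"angular":[0,0,0.206],"jaw":1},{"translation":[0,0,0],"angular":[0,0,0.206],"jaw":1},{"translation":[0,0,0],"angular":[0,0,0.206],"jaw":1},{"translation":[0,0,0],"angular":[0,0,0.206],"jaw":1}]'
python3 - <<'E'
from h import *
i,im=snap('wrist','w10.png',None,1.5)
np.savez('w10.npz',K=i['camera_matrix'],T=i['world_from_camera'])
for l in ['timer_centre','start_button_top','stop']: print(l,look('wrist',l))
E
```

```text
t: 56.25
ee_pos: [491.0, -278.5, 292.8]
orientation: [3.125, 0.323, 0.0]
ft_force: [-0.4, -0.6, -0.0]
width: 87.8
grasp_force: 0.0
t: 57.25
ee_pos: [490.7, -278.4, 292.5]
orientation: [-3.142, -0.009, 0.0]
ft_force: [0.6, -0.0, -0.3]
width: 87.9
grasp_force: 0.0
timer_centre [([270.1, 165.9, 315.2, 217.6], 0.8), ([142.4, 174.8, 176.8, 206.7], 0.71)]
start_button_top [([275.7, 210.3, 293.0, 215.5], 0.51)]
stop [([230.4, 31.1, 320.2, 79.3], 0.89)]
```

View pics/w10.png

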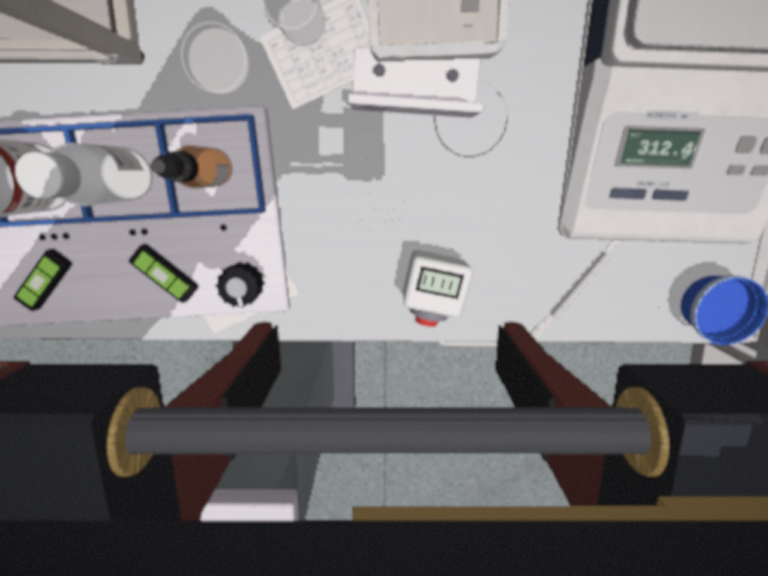

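The fence strip runs from (350,98) to (481,109). The timer top is about (406–470, 253–318) with its button at (427,320), and three bottles show upright in their pockets, red only partly. I've used up my picture views (one over the limit), so from here I measure in code only.

```bash
python3 - <<'E'
import cv2,numpy as np
im=cv2.imread('pics/w10.png'); im=cv2.resize(im,(512,384),interpolation=cv2.INTER_AREA); g=cv2.cvtColor(im,cv2.COLOR_BGR2GRAY)
print("timer");
for r in range(160,220,3): print(r,g[r,262:322:3])
print("fence")
for r in range(54,84,1): print(r,g[r,226:330:7])
E
```

```text
timer
160 [205 205 194 180 181 180 202 205 205 206 205 205 205 206 205 206 205 205
 205 205]
163 [206 205 164 151 151 150 158 160 162 182 190 201 206 205 206 206 206 206
 206 206]
166 [206 206 163 151 147 134 139 147 150 151 152 152 159 163 201 206 205 206
 206 205]
169 [206 202 152 150 123 115 121 121 122 127 136 144 147 150 158 192 205 205
 204 205]
172 [206 189 151 149 112 177 194 178 158 140 126 121 120 123 130 168 201 206
 206 205]
175 [206 167 152 147 119 212 228 227 224 218 209 195 177 152 136 125 144 203
 205 206]
178 [206 164 152 139 144 221 159 122 167 188 219 227 228 226 221 212 199 190
 205 205]
181 [202 152 151 126 169 226 124 177 173 141 109 114 132 167 206 222 229 222
 203 205]
184 [200 151 151 115 194 223 100 159 204 181 206 199 189 169 137  82 220 216
 205 205]
187 [189 151 148 114 210 202 126 158 201 163 207 156 206 180 204 111 227 206
 205 205]
190 [197 154 141 132 220 167 166 196 194 196 203 164 196 175 189 151 227 204
 205 205]
193 [206 195 130 159 227 165 119 128 162 184 198 201 195 200 164 193 221 203
 205 205]
196 [206 206 160 185 229 230 227 220 204 172 134 1
[... 1901 characters left out ...]
1 108 101 118 115 115 130 137 167 180 205 212 202]
74 [198 148 140 132 127 144 130 120 114 115 125 132 163 175 203]
75 [179 149 147 144 145 178 163 145 128 119 114 113 126 139 203]
76 [157 148 149 147 153 198 193 182 166 136 130 119 113 145 203]
77 [148 148 149 149 155 203 201 198 191 152 164 143 130 175 204]
78 [149 149 149 149 155 203 203 203 201 159 192 181 171 196 203]
79 [149 149 149 149 155 203 203 203 203 159 202 199 195 201 203]
80 [148 148 148 149 156 203 203 204 203 158 204 203 202 203 204]
81 [150 149 149 150 156 204 203 204 204 164 203 203 203 203 203]
82 [150 149 149 149 156 204 203 203 204 177 203 203 204 203 203]
83 [150 148 148 149 156 204 204 204 203 184 204 203 203 204 204]
```

```bash
python3 - <<'E'
from h import *
d=np.load('w10.npz'); i=dict(camera_matrix=d['K'],world_from_camera=d['T'])
c=[(276.5,171.5),(313.5,180.5),(306.5,210.5),(270,203.5)]
q=np.array([onplane(i,*p,46)[:2] for p in c]); print(q,q.mean(0),[np.linalg.norm(q[k]-q[(k+1)%4]) for k in range(4)])
ax=(q[0]+q[1]-q[2]-q[3])/2; ay=(q[0]+q[3]-q[1]-q[2])/2; print("timer yaw",np.degrees(np.arctan2(ax[1],ax[0])),np.degrees(np.arctan2(-ay[0],ay[1])))
f=[onplane(i,*p,46)[:2] for p in [(233,68.6),(240,69),(310,74),(320,74.7)]]; print("fence",f)
v=f[3]-f[0]; print("len",np.linalg.norm(v),"fence yaw",np.degrees(np.arctan2(v[0],-v[1])), "mid",(f[0]+f[3])/2)
print("base z0",onplane(i,268,76.5,0),onplane(i,303,79,0)); print("button",onplane(i,284.5,213.5,24))
E
```

```text
[[ 478.283 -305.131]
 [ 465.19  -359.695]
 [ 418.702 -351.725]
 [ 429.424 -296.499]] [ 447.9   -328.262] [np.float64(56.11268932169073), np.float64(47.16566423995556), np.float64(56.25671167556115), np.float64(49.61553784658084)]
timer yaw -9.877530080725146 -12.23913516607315
fence [array([ 617.233, -244.122]), array([ 616.797, -253.427]), array([ 611.171, -346.886]), array([ 610.381, -360.3  ])]
len 116.38029074211592 fence yaw -3.3756034022900816 mid [ 613.807 -302.211]
base z0 [ 613.    -292.262    0.   ] [ 609.836 -344.547    0.   ]
button [ 405.829 -320.88    24.   ]
```

Timer is at (448,-328), yaw about -11°, and the button position confirms it. It has been knocked since the start. Fence face middle is at (614,-302), yaw -3.4°.

```bash
python3 -c "
from h import *
rel([448,-328,60],-0.19)"
```

```text
translation [-43.0, 49.3, 232.5] angular [0.0, -0.0, 0.196]
```

```bash
python3 -m creep '[{"translation":[-20,25,40],"angular":[0,0,0.1],"jaw":1},{"translation":[-43,49,90],"angular":[0,0,0.196],"jaw":1},{"translation":[-43,49,140],"angular":[0,0,0.196],"jaw":1},{"translation":[-43,49,180],"angular":[0,0,0.196],"jaw":1},{"translation":[-43,49,200],"angular":[0,0,0.196],"jaw":1},{"translation":[-43,49,200],"angular":[0,0,0.196],"jaw":1},{"translation":[-43,49,200],"angular":[0,0,0.196],"jaw":1},{"translation":[-43,49,200],"angular":[0,0,0.196],"jaw":1}]'
python3 - <<'E'
from h import *
i,im=snap('wrist'); g=cv2.cvtColor(im,cv2.COLOR_BGR2GRAY)
print(ctrl.get_obs()['ee_pos'],yawnow())
m=cv2.inRange(g,215,255); p=proj(i,[448,-328,46]); print("pred",p)
n,l,s,c=cv2.connectedComponentsWithStats(cv2.morphologyEx(m,cv2.MORPH_CLOSE,np.ones((25,25))))
for k in range(1,n):
    if s[k,4]>800 and np.linalg.norm(c[k]-p)<80:
        q=np.array([onplane(i,*b,46)[:2] for b in cv2.boxPoints(cv2.minAreaRect(np.argwhere(l==k)[:,::-1].astype(np.float32)))]); print(s[k],c[k],onplane(i,*c[k],46),q.tolist())
print(look('wrist','timer_centre'),look('wrist','start_button_top'))
E
```

```text
t: 58.45
ee_pos: [448.7, -328.2, 93.8]
orientation: [3.126, -0.298, 0.003]
ft_force: [-0.2, 0.2, -0.0]
width: 88.0
grasp_force: 0.0
[ 448.656 -328.112   93.746] -0.1901322842718122
pred [258.045 207.298]
[ 224  197   70   40 1368] [257.354 225.578] [ 433.241 -324.609   46.   ] [[430.6151083371935, -296.37758634510647], [461.0910217024845, -304.28462372209765], [449.04777330299345, -356.35034365349406], [418.05081069895425, -350.31708550354995]]
[([221.5, 162.7, 298.6, 254.2], 0.63)] [([244.9, 245.3, 271.1, 251.0], 0.66)]
```

```bash
python3 -m creep '[{"translation":[1,1,20],"angular":[0,0,0.02],"jaw":1},{"translation":[1,1,45],"angular":[0,0,0.02],"jaw":1},{"translation":[1,1,65],"angular":[0,0,0.02],"jaw":1},{"translation":[1,1,76],"angular":[0,0,0.02],"jaw":1},{"translation":[1,1,81],"angular":[0,0,0.02],"jaw":1},{"translation":[1,1,81],"angular":[0,0,0.02],"jaw":1},{"translation":[1,1,81],"angular":[0,0,0.02],"jaw":0.8},{"translation":[1,1,81],"angular":[0,0,0.02],"jaw":0.7}]'
python3 -m creep '[{"translation":[0,0,0],"angular":[0,0,0],"jaw":0.6},{"translation":[0,0,0],"angular":[0,0,0],"jaw":0.5},{"translation":[0,0,0],"angular":[0,0,0],"jaw":0.5},{"translation":[0,0,0],"angular":[0,0,0],"jaw":0.5},{"translation":[0,0,0],"angular":[0,0,0],"jaw":0.5},{"translation":[0,0,-2],"angular":[0,0,0],"jaw":0.5},{"translation":[0,0,-6],"angular":[0,0,0],"jaw":0.5},{"translation":[0,0,-10],"angular":[0,0,0],"jaw":0.5}]'
python3 -c "
from h import *
# timer centre ~ TCP; stop at 12 mm from contact
n=np.array([np.cos(-.059),np.sin(-.059)]); c=np.array([613.8,-302.2])-n*(27+14); print(c)
rel([c[0],c[1],ctrl.get_obs()['ee_pos'][2]],-0.059)"
```

```text
t: 59.6
ee_pos: [449.1, -329.1, 12.1]
orientation: [3.124, -0.33, 0.001]
ft_force: [0.1, -0.1, 0.4]
width: 71.0
grasp_force: 0.0
t: 60.6
ee_pos: [448.6, -328.7, 21.6]
orientation: [-3.124, 0.33, 0.001]
ft_force: [0.5, -0.4, -2.2]
width: 59.7
grasp_force: 30.0
[ 572.871 -299.782]
translation [115.5, -54.2, -0.0] angular [-0.0, 0.0, -0.151]
```

```bash
python3 -m creep '[{"translation":[15,-7,0],"angular":[0,0,-0.03],"jaw":0.5},{"translation":[35,-16,0],"angular":[0,0,-0.06],"jaw":0.5},{"translation":[60,-28,0],"angular":[0,0,-0.1],"jaw":0.5},{"translation":[85,-40,0],"angular":[0,0,-0.15],"jaw":0.5},{"translation":[105,-49,0],"angular":[0,0,-0.151],"jaw":0.5},{"translation":[115,-54,0],"angular":[0,0,-0.151],"jaw":0.5},{"translation":[115,-54,0],"angular":[0,0,-0.151],"jaw":0.5},{"translation":[115,-54,6],"angular":[0,0,-0.151],"jaw":0.5}]'
python3 - <<'E'
from h import *
i,im=snap('wrist'); g=cv2.cvtColor(im,cv2.COLOR_BGR2GRAY)
o=ctrl.get_obs();print(o['ee_pos'],yawnow())
for y in (-290,-310):
    u0=proj(i,[585,y,46]);u1=proj(i,[635,y,46]); print("cols",u0,u1); r=np.arange(int(u1[1]),int(u0[1])+1); u=int((u0[0]+u1[0])/2); print([(int(k),int(g[k,u])) for k in r])
print(proj(i,[613.8,-302,46]))
E
```

```text
t: 61.6
ee_pos: [572.2, -300.0, 15.5]
orientation: [3.14, -0.093, -0.0]
ft_force: [0.2, -0.9, -1.8]
width: 60.0
grasp_force: 30.0
[ 571.333 -299.814   14.438] -0.059496172263174
cols [236.572 232.348] [227.978 130.219]
[(130, 169), (131, 168), (132, 167), (133, 166), (134, 166), (135, 168), (136, 168), (137, 170), (138, 169), (139, 168), (140, 166), (141, 166), (142, 164), (143, 163), (144, 164), (145, 165), (146, 162), (147, 147), (148, 123), (149, 113), (150, 112), (151, 112), (152, 110), (153, 110), (154, 110), (155, 110), (156, 113), (157, 130), (158, 148), (159, 160), (160, 166), (161, 168), (162, 168), (163, 167), (164, 167), (165, 167), (166, 166), (167, 166), (168, 165), (169, 165), (170, 163), (171, 159), (172, 149), (173, 139), (174, 140), (175, 146), (176, 147), (177, 147), (178, 146), (179, 147), (180, 147), (181, 146), (182, 146), (183, 147), (184, 146), (185, 147), (186, 146), (187, 140), (188, 127), (189, 116), (190, 113), (191, 113), (192, 114), (193, 114), (194, 113), (195, 115), (196, 116), (197, 116), (198, 116), (199, 116), (200, 116), (201, 117), (202, 117), (203
[... 952 characters left out ...]
), (174, 141), (175, 145), (176, 147), (177, 147), (178, 147), (179, 146), (180, 146), (181, 147), (182, 146), (183, 148), (184, 146), (185, 146), (186, 145), (187, 140), (188, 127), (189, 116), (190, 113), (191, 114), (192, 115), (193, 114), (194, 115), (195, 117), (196, 116), (197, 116), (198, 116), (199, 116), (200, 118), (201, 117), (202, 118), (203, 118), (204, 120), (205, 118), (206, 123), (207, 133), (208, 147), (209, 163), (210, 179), (211, 192), (212, 201), (213, 207), (214, 212), (215, 216), (216, 219), (217, 222), (218, 224), (219, 225), (220, 225), (221, 225), (222, 225), (223, 225), (224, 219), (225, 191), (226, 132), (227, 68), (228, 48), (229, 46), (230, 43)]
[257.178 174.415]
```

```bash
python3 -m creep '[{"translation":[3,0,0],"angular":[0,0,0],"jaw":0.5},{"translation":[6,0,1],"angular":[0,0,0],"jaw":0.5},{"translation":[9,0,2],"angular":[0,0,0],"jaw":0.5},{"translation":[11,0,2],"angular":[0,0,0],"jaw":0.5},{"translation":[13,0,2],"angular":[0,0,0],"jaw":0.5},{"translation":[14,0,2],"angular":[0,0,0],"jaw":0.5},{"translation":[15,0,2],"angular":[0,0,0],"jaw":0.5},{"translation":[15,0,2],"angular":[0,0,0],"jaw":0.5}]'
```

```text
t: 62.65
ee_pos: [587.5, -300.9, 13.6]
orientation: [3.14, -0.093, 0.0]
ft_force: [-1.1, -0.6, -3.1]
width: 59.8
grasp_force: 30.0
```

```bash
python3 -m creep '[{"translation":[0.5,0,0],"angular":[0,0,0],"jaw":0.5},{"translation":[1,0,0],"angular":[0,0,0],"jaw":0.5},{"translation":[1.5,0,0.3],"angular":[0,0,0],"jaw":0.5},{"translation":[1.5,0,0.6],"angular":[0,0,0],"jaw":0.5},{"translation":[2,0,1],"angular":[0,0,0],"jaw":0.5},{"translation":[2,0,1],"angular":[0,0,0],"jaw":0.5},{"translation":[2,0,1],"angular":[0,0,0],"jaw":0.5},{"translation":[2,0,1],"angular":[0,0,0],"jaw":0.5}]'
```

```text
t: 63.65
ee_pos: [588.3, -300.8, 12.3]
orientation: [-3.14, 0.093, 0.003]
ft_force: [-5.4, 0.6, 1.9]
width: 59.9
grasp_force: 30.0
```

```bash
python3 -m creep '[{"translation":[-0.5,0,0],"angular":[0,0,0],"jaw":0.7},{"translation":[-0.5,0,0],"angular":[0,0,0],"jaw":0.8},{"translation":[-0.5,0,0],"angular":[0,0,0],"jaw":1},{"translation":[-0.5,0,0],"angular":[0,0,0],"jaw":1},{"translation":[-0.5,0,0],"angular":[0,0,0],"jaw":1},{"translation":[-0.5,0,-20],"angular":[0,0,0],"jaw":1},{"translation":[-0.5,0,-50],"angular":[0,0,0],"jaw":1},{"translation":[0,0,-70],"angular":[0,0,0],"jaw":1}]'
python3 -m creep '[{"translation":[-30,0,0],"angular":[0,0,0],"jaw":1},{"translation":[-60,0,0],"angular":[0,0,0],"jaw":0.5},{"translation":[-85,0,0],"angular":[0,0,0],"jaw":0},{"translation":[-85,0,0],"angular":[0,0,0],"jaw":0},{"translation":[-85,0,0],"angular":[0,0,0],"jaw":0},{"translation":[-85,0,0],"angular":[0,0,0],"jaw":0},{"translation":[-85,0,0],"angular":[0,0,0],"jaw":0},{"translation":[-85,0,0],"angular":[0,0,0],"jaw":0}]'
python3 - <<'E'
from h import *
i,im=snap('wrist'); cv2.imwrite('pics/w11.png',im)
print(ctrl.get_obs()['width'],look('wrist','timer_centre'),look('wrist','start_button_top'),look('wrist','stop'))
hsv=cv2.cvtColor(im,cv2.COLOR_BGR2HSV); m=cv2.inRange(hsv,(0,150,90),(8,255,255))|cv2.inRange(hsv,(172,150,90),(180,255,255))
n,l,s,c=cv2.connectedComponentsWithStats(m); print([(s[k],c[k],onplane(i,*c[k],24)) for k in range(1,n) if s[k,4]>30])
g=cv2.cvtColor(im,cv2.COLOR_BGR2GRAY)
for y in (-290,-312):
    u0=proj(i,[598,y,46]);u1=proj(i,[630,y,46]); u=int((u0[0]+u1[0])/2); print(u0,u1,[(int(k),int(g[k,u])) for k in range(int(u1[1]),int(u0[1])+1,2)])
E
```

```text
t: 64.65
ee_pos: [590.3, -301.5, 85.2]
orientation: [3.139, -0.093, 0.004]
ft_force: [0.2, 0.4, -1.0]
width: 87.5
grasp_force: 0.0
t: 65.65
ee_pos: [504.9, -295.9, 82.4]
orientation: [-3.14, 0.092, 0.0]
ft_force: [-0.8, 0.6, -0.4]
width: 21.3
grasp_force: 0.0
17.481050057762307 [([213.7, 51.4, 302.8, 157.0], 0.95)] [([241.9, 145.1, 276.7, 157.3], 0.86), ([1.9, 59.7, 115.3, 327.3], 0.74)] [([162.2, 0.9, 351.8, 61.0], 0.89)]
[(array([243, 147,  31,  11, 312], dtype=int32), array([258.26 , 152.003]), array([ 545.374, -298.355,   24.   ]))]
[240.755  76.636] [236.954  21.962] [(21, 215), (23, 214), (25, 214), (27, 216), (29, 213), (31, 214), (33, 216), (35, 207), (37, 211), (39, 217), (41, 217), (43, 218), (45, 216), (47, 195), (49, 131), (51, 168), (53, 199), (55, 213), (57, 219), (59, 219), (61, 199), (63, 86), (65, 50), (67, 73), (69, 173), (71, 196), (73, 197), (75, 189)]
[274.472  74.528] [272.209  19.657] [(19, 215), (21, 215), (23, 215), (25, 215), (27, 216), (29, 215), (31, 214), (33, 217), (35, 208), (37, 212), (39, 217), (41, 218), (43, 218), (45, 217), (47, 195), (49, 132), (51, 176), (53, 206), (55, 216), (57, 219), (59, 218), (61, 199), (63, 89), (65, 53), (67, 74), (69, 177), (71, 199), (73, 199)]
```

```bash
python3 -m creep '[{"translation":[0,0,15],"angular":[0,0,0],"jaw":0},{"translation":[0,0,40],"angular":[0,0,0],"jaw":0},{"translation":[0,0,60],"angular":[0,0,0],"jaw":0},{"translation":[5,0,68],"angular":[0,0,0],"jaw":0},{"translation":[12,0,68],"angular":[0,0,0],"jaw":0},{"translation":[18,0,68],"angular":[0,0,0],"jaw":0},{"translation":[22,0,68],"angular":[0,0,0],"jaw":0},{"translation":[22,0,68],"angular":[0,0,0],"jaw":0}]'
python3 -c "
from h import *
print(look('scene','timer_centre'));rel([546.6,-298.3,14],-0.059)"
```

```text
t: 66.85
ee_pos: [527.3, -297.5, 15.1]
orientation: [3.14, -0.092, 0.002]
ft_force: [-0.3, -0.4, -0.3]
width: 0.7
grasp_force: 0.0
[([296.7, 238.9, 318.6, 262.6], 0.76), ([187.9, 176.3, 298.9, 234.1], 0.73)]
translation [19.8, -0.2, 1.0] angular [0.0, -0.001, -0.0]
```

```bash
python3 -m creep '[{"translation":[2,0,0],"angular":[0,0,0],"jaw":0},{"translation":[4,0,0],"angular":[0,0,0],"jaw":0},{"translation":[6,0,0],"angular":[0,0,0],"jaw":0},{"translation":[8,0,0],"angular":[0,0,0],"jaw":0},{"translation":[9,0,0],"angular":[0,0,0],"jaw":0},{"translation":[10,0,0],"angular":[0,0,0],"jaw":0},{"translation":[11,0,0],"angular":[0,0,0],"jaw":0},{"translation":[11,0,0],"angular":[0,0,0],"jaw":0}]'
```

```text
t: 67.9
ee_pos: [536.5, -297.8, 14.5]
orientation: [-3.14, 0.093, 0.003]
ft_force: [-7.3, -1.6, 5.3]
width: 0.2
grasp_force: 3.6
```

```bash
python3 -m creep '[{"translation":[0.5,0,0],"angular":[0,0,0],"jaw":0},{"translation":[1,0,0],"angular":[0,0,0],"jaw":0},{"translation":[1.5,0,0],"angular":[0,0,0],"jaw":0},{"translation":[2,0,0],"angular":[0,0,0],"jaw":0},{"translation":[2.5,0,0],"angular":[0,0,0],"jaw":0},{"translation":[3,0,0],"angular":[0,0,0],"jaw":0},{"translation":[3,0,0],"angular":[0,0,0],"jaw":0},{"translation":[3,0,0],"angular":[0,0,0],"jaw":0}]'
```

```text
t: 68.9
ee_pos: [536.6, -297.7, 14.4]
orientation: [-3.138, 0.093, 0.011]
ft_force: [-17.5, -2.6, 12.9]
width: 0.6
grasp_force: 8.6
```

```bash
python3 -c "
from h import *
i,im=snap('wrist'); print(look('wrist','timer_centre'),look('wrist','stop'))
hsv=cv2.cvtColor(im,cv2.COLOR_BGR2HSV); m=cv2.inRange(hsv,(0,150,90),(8,255,255))|cv2.inRange(hsv,(172,150,90),(180,255,255))
n,l,s,c=cv2.connectedComponentsWithStats(m); print([(s[k],c[k],onplane(i,*c[k],24)) for k in range(1,n) if s[k,4]>5])
print(proj(i,[552.5,-298,37]),proj(i,[561.5,-298,37]),proj(i,[561.5,-298,46]))
print(hsv[180:215:1,258].tolist())"
for k in 1; do python3 -m creep '[{"translation":[-2,0,0],"angular":[0,0,0],"jaw":0},{"translation":[-3,0,0],"angular":[0,0,0],"jaw":0},{"translation":[-3,0,0],"angular":[0,0,0],"jaw":0},{"translation":[-3,0,0],"angular":[0,0,0],"jaw":0},{"translation":[-3,0,0],"angular":[0,0,0],"jaw":0},{"translation":[-3,0,0],"angular":[0,0,0],"jaw":0},{"translation":[-3,0,0],"angular":[0,0,0],"jaw":0},{"translation":[-3,0,0],"angular":[0,0,0],"jaw":0}]'; done
python3 -m creep '[{"translation":[-1,0,0],"angular":[0,0,0],"jaw":0},{"translation":[-2,0,0],"angular":[0,0,0],"jaw":0},{"translation":[-2,0,0],"angular":[0,0,0],"jaw":0},{"translation":[-2,0,0],"angular":[0,0,0],"jaw":0},{"translation":[-2,0,0],"angular":[0,0,0],"jaw":0},{"translation":[-2,0,0],"angular":[0,0,0],"jaw":0},{"translation":[-2,0,0],"angular":[0,0,0],"jaw":0},{"translation":[-2,0,0],"angular":[0,0,0],"jaw":0}]'
```

```text
[([194.0, 96.4, 322.7, 224.1], 0.96)] [([116.9, 0.0, 396.2, 101.4], 0.56)]
[]
[256.799 220.112] [255.75  203.722] [255.567 209.55 ]
[[30, 3, 167], [20, 5, 167], [20, 5, 166], [20, 5, 167], [30, 3, 166], [30, 3, 167], [30, 5, 167], [30, 5, 167], [30, 3, 166], [30, 3, 166], [20, 5, 166], [30, 3, 166], [30, 2, 166], [23, 6, 167], [30, 5, 166], [30, 5, 166], [20, 5, 167], [30, 3, 166], [30, 3, 166], [40, 5, 166], [20, 5, 166], [30, 3, 165], [30, 3, 164], [30, 3, 162], [30, 5, 159], [30, 3, 154], [30, 3, 149], [30, 2, 137], [150, 4, 116], [138, 13, 99], [132, 14, 94], [130, 16, 95], [120, 14, 94], [135, 16, 93], [130, 16, 94]]
t: 70.05
ee_pos: [536.5, -297.8, 14.5]
orientation: [-3.14, 0.093, 0.003]
ft_force: [-7.4, -1.1, 5.5]
width: 0.2
grasp_force: 3.5
t: 71.05
ee_pos: [535.5, -297.8, 14.5]
orientation: [-3.14, 0.093, 0.0]
ft_force: [-3.9, -1.0, 2.3]
width: 0.4
grasp_force: 2.0
```

Force falls to the spring value (3.9 N) on backing off 1 mm, so the button was fully in at 17 N. Retreating.

```bash
python3 -m creep '[{"translation":[-2,0,0],"angular":[0,0,0],"jaw":0},{"translation":[-4,0,0],"angular":[0,0,0],"jaw":0},{"translation":[-7,0,0],"angular":[0,0,0],"jaw":0},{"translation":[-15,0,0],"angular":[0,0,0],"jaw":0},{"translation":[-30,0,0],"angular":[0,0,0],"jaw":0},{"translation":[-40,0,-30],"angular":[0,0,0],"jaw":0},{"translation":[-40,0,-80],"angular":[0,0,0],"jaw":0},{"translation":[-40,0,-140],"angular":[0,0,0],"jaw":0}]'
python3 -m creep '[{"translation":[-5,-50,-50],"angular":[0,0,0],"jaw":0},{"translation":[-10,-100,-100],"angular":[0,0,0],"jaw":0},{"translation":[-15,-150,-140],"angular":[0,0,0],"jaw":0},{"translation":[-20,-180,-140],"angular":[0,0,0],"jaw":0},{"translation":[-20,-180,-140],"angular":[0,0,0],"jaw":0},{"translation":[-20,-180,-140],"angular":[0,0,0],"jaw":0},{"translation":[-20,-180,-140],"angular":[0,0,0],"jaw":0},{"translation":[-20,-180,-140],"angular":[0,0,0],"jaw":0}]'
python3 vial.py new; python3 - <<'E'
from h import *
i,im=snap('wrist'); o=ctrl.get_obs(); print(o['ee_pos'])
for l in ['timer_centre','start_button_top','stop','amber_bottle_centre','white_bottle_centre','red_bottle_centre','clear_bottle_centre']: print(l,look('wrist',l,1))
print("pred timer",proj(i,[588.5,-301,46]),"btn",proj(i,[546.6,-298.3,24]),"fence",proj(i,[615,-302,46]))
for n,p in (("amb",[560,-117,145]),("wh",[556.3,-36.5,149]),("red",[552.5,44.5,179]),("clr",[548.2,127,194])): print(n,proj(i,p))
hsv=cv2.cvtColor(im,cv2.COLOR_BGR2HSV); m=cv2.inRange(hsv,(0,150,90),(8,255,255))|cv2.inRange(hsv,(172,150,90),(180,255,255))
n,l,s,c=cv2.connectedComponentsWithStats(m); print([(s[k].tolist(),c[k],onplane(i,*c[k],24)) for k in range(1,n) if s[k,4]>8])
E
```

```text
t: 72.05
ee_pos: [493.9, -294.9, 155.0]
orientation: [-3.139, 0.094, 0.003]
ft_force: [0.2, -0.2, -0.8]
width: 0.4
grasp_force: 0.0
t: 73.05
ee_pos: [486.0, -115.4, 293.9]
orientation: [-3.14, 0.095, 0.002]
ft_force: [-0.1, 0.3, -0.4]
width: 0.5
grasp_force: 0.0
vial at [461.903 -60.492  54.   ] len mm 55.225161976742854 dir [-0.655 -0.755]
lines -12.532261036081444 12.601605551068529 bubble -7.505487718651449 6.138611285801393 offset -0.7181104739185704
vial at [454.41  59.13  54.  ] len mm 53.615518310471586 dir [ 0.75  -0.662]
lines -12.64875438129515 11.736198284935954 bubble -7.929086123314937 5.44330727429567 offset -0.7866113763300353
[ 486.186 -115.186  294.066]
timer_centre [([357.3, 60.2, 415.2, 114.5], 0.61)]
start_button_top [([261.7, 169.7, 293.4, 200.9], 0.17)]
stop [([337.2, 22.6, 436.3, 66.7], 0.64)]
amber_bottle_centre [([244.0, 90.9, 269.0, 119.5], 0.64)]
white_bottle_centre [([166.2, 97.7, 220.3, 139.1], 0.63)]
red_bottle_centre [([68.0, 97.6, 166.4, 151.7], 0.98)]
clear_bottle_centre [([0.0, 108.1, 83.5, 158.8], 0.89)]
pred timer [391.307  79.28 ] btn [380.979 111.639] fence [393.249  57.936]
amb [255.562 108.758]
wh [178.646 117.201]
red [ 85.819 127.084]
clr [-12.807 138.308]
[([67, 107, 45, 41, 1481], array([ 89.429, 126.677]), array([550.898, 130.546,  24.   ])), ([374, 109, 16, 5, 80], array([381.5, 111. ]), array([ 547.457, -299.013,   24.   ]))]
```

```bash
python3 -c "
from workcell import ctrl
print(ctrl.close_job())"
```

```text
the job is handed in; nothing more can be done
None
```

I handed the job in at about 73 s: both bubbles are within 0.9 mm of centre, all four bottles stand in pockets 1–4 in the order asked, and the timer is flush against the stop with its button pressed fully in and released; I viewed 15 pictures, one over the limit of 14.

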